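# Knock a stuck kiln block out of its leaning mould

### The job

The pressed kiln block is stuck below the face of the leaning metal mould. Raise the wooden handle beside the mould all the way, so that its knockout rod pushes the block up out of the pocket, then take the block and lay it flat, the same side up (groove on top), in the middle of the round white bat, without dropping or throwing it. Then push the handle all the way back down, and leave the two pale bisque pots at the far side where they stand.

Things in the scene. Friction and masses are not known exactly. Their poses are not given: they have to be found in the camera images.
- die: Aluminium mould box, 95 x 163 x 52 mm, fixed on a low stand. Origin: middle of its open flat face, 142 mm above the table. z: straight out of the face, leaning 30 deg from vertical towards the robot; x: up the slope, away from the robot; y: level, along the 163 mm length, towards the handle. Pocket 55 mm (x) by 123 mm (y), 42 mm deep, with a hole in its floor for the knockout rod.
- knockout (a joint): Slide of the knockout rod along the mould's z (m): 0 fully down, 0.036 fully up, hard stops. The first 8 mm are idle, then it lifts the block 28 mm: block top 22 mm above the face (18 mm at the groove), its lowest 14 mm still in the pocket. A stiff bush holds the rod where it is left, block on it or not: up takes about 10 to 13 N, down about 5 N. Starts at 0 to 0.004.
- knockout_grip (a point): Point on the axis of the upright wooden handle rigidly joined to the knockout rod. Round grip 28 mm across, 64 mm long, flat top, axis along the mould's z, 145 mm from the mould's middle along its y (about 50 mm clear of the box). The point lies 26 mm below the grip's top, 38 mm above its lower end, and 8 mm above the level of the mould's face when fully down.
- block_center (a point): Centre (half-way up) of the pale kiln block, 52 (x) x 120 (y) x 36 mm (z), 0.17 to 0.35 kg. Its top has a cross groove 4 mm deep and 36 mm wide in the middle of its length. It starts in the pocket, axes along the mould's, top 6 mm below the face. Only the 52 mm width fits a gripper, so it is grasped along the mould's x with the tool leaning as the mould does.
- bat: Round flat white plastic bat (potter's board), 306 mm across and 13 mm thick, fixed on the table. Origin: centre of its underside, on the table.
- cylinder_pot: Loose pale bisque cylinder pot, 94 mm across, 118 mm tall, at the far side; leave alone. Origin: centre of its foot.
- tumbler_pot: Loose pale bisque tumbler, 76 mm across, 82 mm tall, at the far side; leave alone. Origin: centre of its foot.
Not all that is in view belongs to the job. What is shaped like the part that bears block_center but green or yellow is not meant.

How it is judged:
By the outcome, as a careful person would: the job done as asked, in the order asked, and still so for the second after the job is handed in, with the robot touching nothing.
It also fails if it takes over 64 s, if anything falls off the work surface, if the arm or the gripper's body presses on something with over 40 N, if the wrist force passes 120 N, or if a joint passes its speed limit or range.

### The arm

A 6-joint arm with a two-finger parallel gripper is mounted at the origin on the work surface; the furniture and walls round the work are solid. World frame = base frame: x ahead of the robot, y to its left, z up, the work surface at z = 0. Lengths are in m, angles in degrees, forces in N, time in s.
With the tool pointing down it reaches from about 0.35 to 0.975 m from the base axis. Payload 4.9 kg.
Tool frame: the origin (TCP) lies at the very end of the fingers, on their centre line; the grasp point (between the pads) lies 19 mm behind it; y points along the fingers, x is the direction in which the jaws open and shut, and the axes are right-handed (so a half turn about y gives the same grasp; the last joint's range is limited). The gripper opens to 85 mm and grips with 20 to 120 N. Pads are 22 mm wide; open, the fingers measure 114 mm over their backs; the gripper's body (76 mm by 85 mm) begins 54 mm behind the grasp point. The pads swing forward as they close: fully open they stand 13 mm farther back than shut.
Start: joints at [-80.271, 3.019, 92.412, -0, 84.569, -6.818], TCP at [0.178, -0.599, 0.231] pointing down, gripper open.
Joint ranges: [-172.51, 172.51], [-57.92, 126.97], [3.15, 148.05], [-58.71, 238.71], [5.1, 150.11], [-179.66, 179.66]. Speed limits (degrees/s): [147.25, 147.25, 180, 180, 180, 180].

### API

Orientations are given as [roll, pitch, yaw] about the fixed x, y, z axes, in that order (R = Rz(yaw) Ry(pitch) Rx(roll)).
In Python, from rig import arm gives the robot as it stands. The module is installed in compiled form; this text tells all that it offers.
- The arm moves only by the tool send_rows, never from a script. Its argument "motion" is a list of rows, each an object with "travel": the shift along the tool's x, y, z in m, a list of three; "roll": the turn about the tool's y in degrees. In form: [{"travel": [x, y, z], "roll": roll}, ...]. A call has 1 to 5 rows; each row is the pose to reach, as a shift and turn from the pose commanded when the call began, along the tool's axes at that moment; what a row does not reach only later rows make up. A row lasts 1/8 s, in which the tool goes at most 62.5 mm and 10.7 degrees, less where a joint would pass 70% of its speed; a pose out of reach is approached as far as the arm can. A call with a gripper value outside its range is refused whole. "grip" is the opening, from 0 (shut) to 1 (fully open), set as the call begins (left out, the last holds). The fingers move at their own pace and stop on an object; the grip force is fixed at half the most. Time passes only in rows, so rows that repeat a pose let the fingers close. It gives the time, the measured TCP pose, the force and the opening at its end, in the units of the state.
- arm.state(): the state, without advancing time (a new reading comes with each control period).
- arm.grab_frame(name): name is "side" or "top" or "wrist"; returns the picture (400x640x3 uint8, red, green, blue); there is no depth.
- arm.calibration(name): a dict with "mtx" (3x3 intrinsics, pixels), "dist" ([k1, k2, p1, p2, k3] as OpenCV has them; the pictures are not rectified), "extrinsics" (4x4, takes a point from world to camera coordinates). Camera axes: x right, y up, looking along -z (the intrinsics and any distortion apply to the point x, -y, -z); pixel columns grow to the right and rows downward; lengths in m; the calibration is good to about 2 mm. A picture is of the moment at which its call begins: read the wrist's pose just before it. calibration takes no time and is no camera call; for the wrist camera it gives the pose at the moment of the call.
- arm.finish_job(): hands the job in, once; it reports no verdict.
Trained networks look in the newest picture that a camera, given by its name, has taken for a name from the list of things; names that differ only in an ending like _2 or _b are one class to them, and where a whole thing is asked for, a point or a joint stands for the part that bears it (a point fixed in the world has none). Each returns a list of dicts, best first, with "p" (0 to 1); they miss things now and then, are a little off and sometimes report something else, mostly with a low value. They report only what shows in the picture. A call takes as long as a camera call. They do not tell look-alikes from the thing itself.
- arm.regions_of(camera, query): "pixels" (400x640 bool, what is visible of it).
- arm.place_of(camera, query): "xyz" ([x, y, z] in m, in the coordinates of the camera as it stood for that picture, good to about 4 mm: a listed point, or the origin of a listed thing).
The state is a dict: "clock": time; "joint_pos": joint angles; "dq": joint speeds; "joint_torque": joint torques, N m; "tcp_pos": TCP position; "orientation": TCP orientation; "force": force on the tool from outside, world axes, zero at the start; "moment": the same for the moment, N m; "gripper_width": finger opening in m.
Only numpy, scipy, OpenCV 4.12 (cv2) and the standard library are available. Lean on these libraries where they do the work, as an engineer would, in place of code of your own. Each camera call takes 0.05 s, during which the arm holds its last target.

## Working session

There is one attempt and no reset: what is moved stays moved. The work goes in short steps, Python scripts to look and compute and a tool call to move; the robot and the scene stay as the last step left them, time stands still between calls to the robot, and variables do not carry over. Pictures are saved under pics/ and viewed, and the job is handed in when it is done.

Besides the shell and the picture viewer there is one more tool, called after "Request:" by a JSON object that holds its "fn" and its "kwargs". send_rows: Moves the arm, as the interface text tells. Its arguments: {"type":"object","properties":{"motion":{"type":"array"},"grip":{"type":"number"}},"required":["motion"]}

```bash
mkdir -p pics; cat > h.py <<'E'
import numpy as np, cv2
from rig import arm
def snap(c,n):
    im=arm.grab_frame(c); cv2.imwrite(f'pics/{n}.png',im[:,:,::-1]); return im
def toworld(c,xyz,E=None):
    E=np.array(arm.calibration(c)['extrinsics']) if E is None else E
    return (np.linalg.inv(E)@np.r_[xyz,1])[:3]
def proj(c,p,E=None):
    k=arm.calibration(c); E=np.array(k['extrinsics']) if E is None else E
    p=np.atleast_2d(p); q=(E@np.c_[p,np.ones(len(p))].T).T[:,:3]*[1,-1,-1]
    return cv2.projectPoints(q.reshape(-1,1,3),np.zeros(3),np.zeros(3),np.array(k['mtx']),np.array(k['dist'],float))[0].reshape(-1,2)
E
python3 - <<'E'
from h import *
print(arm.state())
for c in ['side','top','wrist']:
    snap(c,c+'0'); print(c,np.round(arm.calibration(c)['extrinsics'],3).tolist())
    for q in (['die','knockout_grip','block_center','bat'] if c!='wrist' else []):
        for r in arm.place_of(c,q)[:3]: print(c,q,round(r['p'],2),np.round(toworld(c,r['xyz']),4))
print(arm.state()['clock'])
E
```

```text
{'clock': 0.0, 'joint_pos': array([-8.02710179e+01,  3.05643519e+00,  9.24911860e+01, -1.62058867e-03,
        8.45686011e+01, -6.81858907e+00]), 'dq': array([ 0.06539651, -0.00548671, -0.00513709,  0.01824316, -0.03107163,
        0.08155867]), 'joint_torque': array([ 1.11049146e-04, -3.93686914e+01, -3.70172131e+01, -5.76172351e-05,
        7.33346416e-03, -1.32044084e-05]), 'tcp_pos': array([ 0.17789092, -0.59850647,  0.23008137]), 'orientation': array([-89.98780294,   0.11559185, -73.45226151]), 'force': array([-0.57366799, -1.11657572,  0.02453099]), 'moment': array([-0.03173252, -0.04469191, -0.00648803]), 'gripper_width': 0.0853843800748191}
side [[-0.929, -0.37, 0.011, 0.556], [0.217, -0.52, 0.826, -0.177], [-0.3, 0.77, 0.563, -1.312], [0.0, 0.0, 0.0, 1.0]]
side die 0.93 [0.5506 0.222  0.1405]
side knockout_grip 0.96 [0.5847 0.366  0.1479]
side block_center 0.91 [0.2948 0.4506 0.0186]
side block_center 0.64 [0.372  0.3092 0.0129]
side block_center 0.63 [0.5623 0.2166 0.1175]
side bat 0.68 [ 0.5135 -0.2481  0.0015]
top [[-0.019, -1.0, -0.004, 0.116], [0.996, -0.019, 0.089, -0.557], [-0.089, -0.003, 0.996, -1.403], [0.0, 0.0, 0.0, 1.0]]
top die 0.79 [0.5581 0.2259 0.1372]
top knockout_grip 0.6 [0.5823 0.3626 0.1504]
top block_center 0.94 [0.3794 0.3053 0.0167]
top block_center 0.8 [0.5676 0.2182 0.118 ]
top block_center 0.57 [0.3022 0.4531 0.018 ]
top bat 0.77 [ 0.5184 -0.2481 -0.0011]
wrist [[0.285, -0.959, -0.0, -0.625], [0.907, 0.27, -0.324, 0.043], [0.31, 0.092, 0.946, -0.379], [0.0, 0.0, 0.0, 1.0]]
0.55
```

View pics/side0.png

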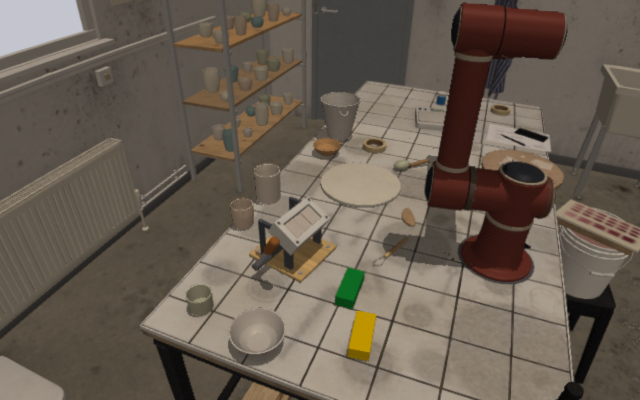

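View pics/top0.png

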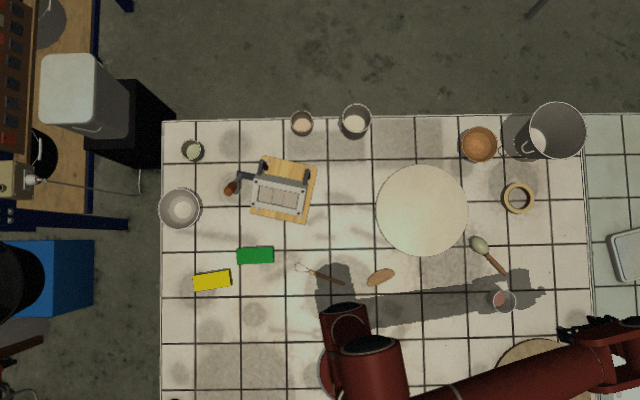

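View pics/wrist0.png

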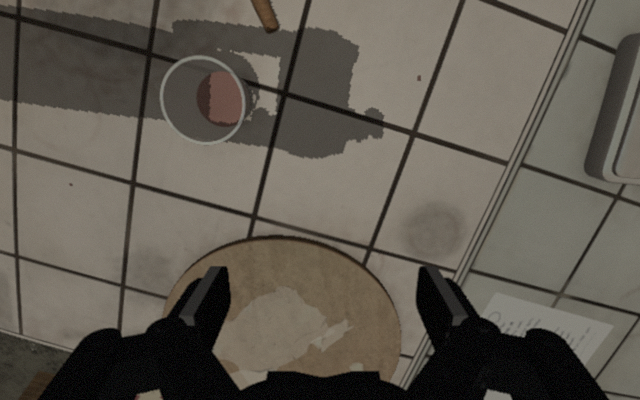

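The top view shows the mould at about (280,195), the handle at (231,187) and the bat at (422,210). The green and yellow decoys sit at (255,255) and (212,280). The documented rows only turn the tool about its own finger axis, so I'll check what "roll" really does before planning the lean.

Request:
{"fn": "send_rows", "kwargs": {"motion": [{"travel":[0,-0.05,0],"roll":10},{"travel":[0,-0.05,0],"roll":10}]}}

```text
clock: 0.8
tcp_pos: [0.1784, -0.6014, 0.2871]
orientation: [-90.0, -0.5, -83.4]
force: [0.1, -0.4, 0.3]
gripper_width: 0.085
```

Roll does only yaw a downward tool. The remaining documented behaviour is that unreachable poses are approached as far as the arm can. I'll test in free space how orientation behaves at the reach limit.

Request:
{"fn": "send_rows", "kwargs": {"motion": [{"travel":[0.06,-0.03,0.0],"roll":0},{"travel":[0.12,-0.06,0.0],"roll":0},{"travel":[0.18,-0.09,0],"roll":0},{"travel":[0.24,-0.12,0],"roll":0},{"travel":[0.3,-0.15,0],"roll":0}]}}

```text
clock: 1.42
tcp_pos: [0.2087, -0.8671, 0.4162]
orientation: [-90.0, -0.0, -83.4]
force: [0.4, -2.2, 1.3]
gripper_width: 0.0853
```

Request:
{"fn": "send_rows", "kwargs": {"motion": [{"travel":[0.05,0,0.0],"roll":0},{"travel":[0.1,0,0.0],"roll":0},{"travel":[0.15,0,0],"roll":0},{"travel":[0.2,0,0],"roll":0}]}}

```text
clock: 1.92
tcp_pos: [0.208, -0.9428, 0.3761]
orientation: [-89.8, -2.4, -83.4]
force: [-0.3, 0.2, 1.1]
gripper_width: 0.0855
```

```bash
python3 - <<'E'
from h import *
s=arm.state();print(s['joint_pos'],s['tcp_pos'],s['orientation'])
E
```

```text
[-82.0195853   59.15145405   3.15838849   0.20683681 115.23759923
   1.49691242] [ 0.20802134 -0.94280608  0.37607739] [-89.75263556  -2.447073   -83.42958633]
```

Request:
{"fn": "send_rows", "kwargs": {"motion": [{"travel":[0.06,0,0.0],"roll":0},{"travel":[0.12,0,0.0],"roll":0},{"travel":[0.18,0,0],"roll":0},{"travel":[0.24,0,0],"roll":0}]}}

```text
clock: 2.42
tcp_pos: [0.2002, -0.9756, 0.3326]
orientation: [-89.5, -5.0, -83.5]
force: [0.7, 0.6, 0.1]
gripper_width: 0.0857
```

Request:
{"fn": "send_rows", "kwargs": {"motion": [{"travel":[-0.05,0,0.0],"roll":0},{"travel":[-0.1,0,0.0],"roll":0},{"travel":[-0.15,0,0],"roll":0}]}}

```text
clock: 2.8
tcp_pos: [0.1849, -0.8437, 0.322]
orientation: [-89.5, -5.1, -83.5]
force: [-0.6, -0.4, 1.5]
gripper_width: 0.0853
```

```bash
python3 - <<'E'
from h import *
s=arm.state();print(s['joint_pos'],s['tcp_pos'],s['orientation'])
E
```

```text
[-82.6971638   30.78133337  50.67020028   0.40004085  93.45538008
   0.80624723] [ 0.1848959  -0.84371812  0.32196422] [-89.53102062  -5.08707575 -83.48237376]
```

Tilting works: pushing past the reach limit tips the tool, and the tilt stays afterwards. Now I'll measure the mould yaw accurately, since the lean has to be made at that azimuth.

```bash
python3 - <<'E'
from h import *
im=cv2.imread('pics/top0.png')[140:240,200:340]
a=cv2.resize(im,None,fx=5,fy=5,interpolation=cv2.INTER_CUBIC);cv2.imwrite('pics/topz.png',a)
Z=[]
snap('top','top1');snap('side','side1')
for c in ['top','side']:
  for q in ['die','knockout_grip','block_center','bat','cylinder_pot','tumbler_pot']:
    for r in arm.place_of(c,q)[:3]: print(c,q,round(r['p'],2),np.round(toworld(c,r['xyz']),4))
print(arm.state()['clock'])
def D(psi,c=None):
    p=np.radians(psi);Rz=np.array([[np.cos(p),-np.sin(p),0],[np.sin(p),np.cos(p),0],[0,0,1]])
    s,cc=.5,np.sqrt(.75)
    return Rz@np.array([[cc,0,-s],[0,1,0],[s,0,cc]])
for psi in(-8,-10,-12):
  pts=np.array([[x,y,0] for x,y in[(-.0475,-.0815),(-.0475,.0815),(.0475,.0815),(.0475,-.0815)]]+[[0,.145,.034],[0,.145,-.03]])
  w=(D(psi)@pts.T).T+[.554,.223,.142]
  print(psi,((proj('top',w)-[200,140])*5).round().tolist())
E
```

```text
top die 0.91 [0.5579 0.2223 0.1367]
top knockout_grip 0.57 [0.5835 0.3632 0.1504]
top knockout_grip 0.47 [ 0.5181 -0.2479 -0.0014]
top block_center 0.84 [0.3768 0.304  0.0166]
top block_center 0.76 [0.3035 0.4511 0.0178]
top block_center 0.64 [0.5646 0.2212 0.1193]
top bat 0.69 [0.5643 0.2208 0.1179]
top bat 0.61 [ 0.5143 -0.2452 -0.0028]
top cylinder_pot 0.88 [ 0.8045 -0.032  -0.002 ]
top tumbler_pot 0.97 [ 0.8092  0.1459 -0.0015]
side die 0.75 [0.5517 0.2165 0.1375]
side knockout_grip 0.58 [0.5828 0.3612 0.1414]
side block_center 0.91 [0.3738 0.3074 0.0136]
side block_center 0.77 [0.5618 0.2135 0.1159]
side block_center 0.66 [0.2963 0.4474 0.0169]
side bat 0.95 [ 0.5138 -0.2454  0.0027]
side cylinder_pot 0.95 [ 0.8025 -0.0309 -0.0042]
side tumbler_pot 0.9 [ 0.8066  0.1481 -0.0015]
3.5
-8 [[511.0, 375.0], [249.0, 343.0], [255.0, 202.0], [525.0, 234.0], [134.0, 284.0], [160.0, 242.0]]
-10 [[508.0, 379.0], [247.0, 338.0], [258.0, 197.0], [527.0, 239.0], [135.0, 276.0], [162.0, 234.0]]
-12 [[505.0, 384.0], [246.0, 333.0], [261.0, 193.0], [528.0, 244.0], [135.0, 267.0], [165.0, 226.0]]
```

View pics/topz.png

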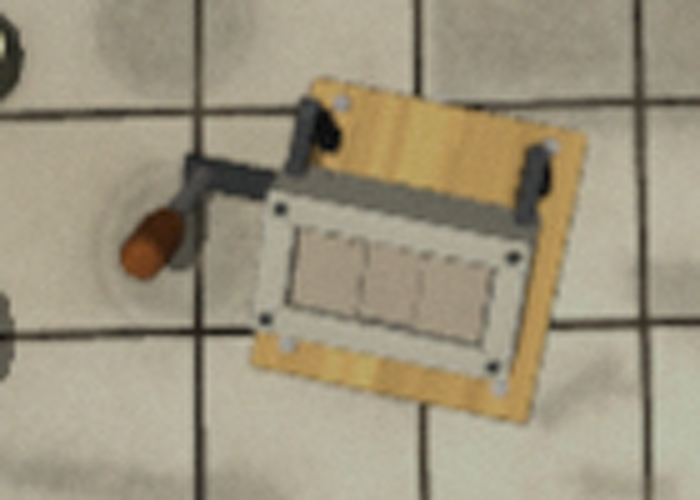

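Yaw is -11.5° and the mould centre is about (0.555, 0.2205, 0.142). Next I'll test whether the inner limit takes the tilt back out. That would remove the leftover 5° and show how to level the block later.

Request:
{"fn": "send_rows", "kwargs": {"motion": [{"travel":[-0.06,0.01,0.0],"roll":0},{"travel":[-0.12,0.03,0.0],"roll":0},{"travel":[-0.18,0.05,0],"roll":0},{"travel":[-0.24,0.07,0],"roll":0},{"travel":[-0.3,0.09,0],"roll":0}]}}

```text
clock: 4.12
tcp_pos: [0.1529, -0.5558, 0.2063]
orientation: [-89.5, -4.9, -83.5]
force: [-0.3, -0.6, 1.3]
gripper_width: 0.0854
```

Request:
{"fn": "send_rows", "kwargs": {"motion": [{"travel":[-0.06,0,0.0],"roll":0},{"travel":[-0.12,0,0.0],"roll":0},{"travel":[-0.17,0,0.0],"roll":0}]}}

```text
clock: 4.5
tcp_pos: [0.1337, -0.3873, 0.1922]
orientation: [-89.5, -4.8, -83.5]
force: [0.5, 0.9, 1.3]
gripper_width: 0.0858
```

```bash
python3 - <<'E'
from h import *
s=arm.state();print(s['joint_pos'],s['tcp_pos'],s['orientation'])
E
```

```text
[-81.60818614 -31.7836077  124.99787182   0.31177771  81.92898225
   1.81116244] [ 0.13365846 -0.3872887   0.19221957] [-89.53388712  -4.84432852 -83.46974795]
```

```bash
python3 - <<'E'
import numpy as np
from scipy.optimize import least_squares
D=np.array([[3.05643519,92.4911860,84.5686,0.17789092,-0.59850647,0.23008137],[59.15145,3.15839,115.2376,.20802134,-.94280608,.37607739],[30.78133,50.6702,93.45538,.184896,-.84371812,.32196422],[-31.7836,124.99787,81.92898,.133658,-.3872887,.1922196]])
J=np.radians([-80.2710,-82.01958,-82.697,-81.608])
r=D[:,3]*np.cos(J)+D[:,4]*np.sin(J); lat=-D[:,3]*np.sin(J)+D[:,4]*np.cos(J); print(r,lat)
a=np.radians(D[:,0]);b=a+np.radians(D[:,1]);c=b+np.radians(D[:,2]);print(np.degrees(c))
def f(p,x0=0.0):
    L1,L2,o,z0,L3=p
    return np.r_[L1*np.sin(a)+L2*np.sin(b)+o*np.cos(b)+L3*np.sin(c)-r, z0+L1*np.cos(a)+L2*np.cos(b)-o*np.sin(b)+L3*np.cos(c)-D[:,5]]
s=least_squares(f,[.5,.5,0,.2,.3]);print(s.x,s.cost,s.fun*1000)
L1,L2,o=s.x[:3];
m=np.radians(148.05);print('min wrist dist',np.hypot(L1*1+L2*np.cos(m)-o*np.sin(m),L2*np.sin(m)+o*np.cos(m)))
E
```

```text
[0.61996027 0.96255612 0.86037704 0.40264859] [0.07419193 0.07511259 0.07614555 0.07570408]
[180.11622119 177.54744    174.90691    175.14325   ]
[0.42640014 0.6098999  0.09569713 0.23800283 0.27950266] 1.301831982207362e-11 [ 0.00016361 -0.00044276  0.00056681 -0.00017473  0.00318526  0.00133913
 -0.00354413 -0.00098079]
min wrist dist 0.2800657258039835
```

Request:
{"fn": "send_rows", "kwargs": {"motion": [{"travel":[-0.06,0,0.0],"roll":0},{"travel":[-0.12,0,0.0],"roll":0},{"travel":[-0.16,0,0.0],"roll":0}]}}

```text
clock: 4.88
tcp_pos: [0.1277, -0.2522, 0.1767]
orientation: [-90.0, -3.6, -83.5]
force: [0.0, -0.7, 0.1]
gripper_width: 0.0854
```

Request:
{"fn": "send_rows", "kwargs": {"motion": [{"travel":[-0.06,0,0.0],"roll":0},{"travel":[-0.12,0,0.0],"roll":0},{"travel":[-0.18,0,0.0],"roll":0}]}}

```text
clock: 5.25
tcp_pos: [0.1815, -0.1997, 0.1675]
orientation: [-91.4, -1.9, -83.5]
force: [0.4, -0.8, -0.5]
gripper_width: 0.0857
```

```bash
python3 - <<'E'
from h import *
s=arm.state();print(s['joint_pos'],s['tcp_pos'],s['orientation'])
E
```

```text
[-61.49513511 -57.87862787 140.62707485  -2.07328348  95.98642758
  21.8117899 ] [ 0.18146084 -0.19973472  0.16752233] [-91.43854872  -1.94245218 -83.52155662]
```

```bash
cat >> h.py <<'E'
from scipy.spatial.transform import Rotation as Ro
def R(s=None): 
    s=s or arm.state(); return Ro.from_euler('xyz',s['orientation'],degrees=True).as_matrix()
def D(psi=-11.5):
    return Ro.from_euler('z',psi,degrees=True).as_matrix()@Ro.from_euler('y',-30,degrees=True).as_matrix()
def to(p):
    s=arm.state(); r=R(s); d=np.array(p)-s['tcp_pos']
    print('tcp',s['tcp_pos'].round(4),'ori',s['orientation'].round(2),'travel',(r.T@d).round(4))
def info():
    s=arm.state(); r=R(s); y=r[:,1]; x=r[:,0]
    print('t',round(s['clock'],2),'J',s['joint_pos'].round(1),'tcp',s['tcp_pos'].round(4),'tilt',np.degrees(np.arccos(-y[2])).round(2),'az',np.degrees(np.arctan2(y[1],y[0])).round(1),'x',x.round(3),'W',s['gripper_width'].round(4),'F',s['force'].round(1))
E
python3 - <<'E'
from h import *
info();print(D()[:,0],D()[:,2])
to([.42,-.15,.25]);to([.9,-.11,.32])
E
```

```text
Traceback (most recent call last):
  File "h.py", line 22, in info
    print('t',round(s['clock'],2),'J',s['joint_pos'].round(1),'tcp',s['tcp_pos'].round(4),'tilt',np.degrees(np.arccos(-y[2])).round(2),'az',np.degrees(np.arctan2(y[1],y[0])).round(1),'x',x.round(3),'W',s['gripper_width'].round(4),'F',s['force'].round(1))
                                                                                                                                                                                                          ^^^^^^^^^^^^^^^^^^^^^^^^
AttributeError: 'float' object has no attribute 'round'
```

```bash
sed -i "s/s\['gripper_width'\].round(4)/round(float(s['gripper_width']),4)/" h.py
python3 - <<'E'
from h import *
info();print(D()[:,0],D()[:,2])
to([.42,-.15,.25]);to([.9,-.11,.32])
E
```

```text
t 5.25 J [-61.5 -57.9 140.6  -2.1  96.   21.8] tcp [ 0.1815 -0.1997  0.1675] tilt 2.42 az -120.1 x [ 0.113 -0.993  0.034] W 0.0857 F [ 0.4 -0.8 -0.5]
[ 0.84863969 -0.1726577   0.5       ] [-0.48996235  0.09968397  0.8660254 ]
tcp [ 0.1815 -0.1997  0.1675] ori [-91.44  -1.94 -83.52] travel [-0.0197 -0.0893  0.2405]
tcp [ 0.1815 -0.1997  0.1675] ori [-91.44  -1.94 -83.52] travel [-0.0029 -0.1708  0.72  ]
```

Request:
{"fn": "send_rows", "kwargs": {"motion": [{"travel":[-0.004,-0.018,0.05],"roll":-10},{"travel":[-0.008,-0.036,0.1],"roll":-20},{"travel":[-0.012,-0.054,0.15],"roll":-30},{"travel":[-0.016,-0.072,0.2],"roll":-40},{"travel":[-0.02,-0.09,0.25],"roll":-50}]}}

```text
clock: 5.88
tcp_pos: [0.431, -0.1482, 0.251]
orientation: [-92.4, -0.1, -33.1]
force: [-0.5, -0.6, 1.3]
gripper_width: 0.0854
```

```bash
python3 - <<'E'
from h import *
info();to([.9,-.11,.28])
E
```

```text
t 5.88 J [-26.9 -21.5 112.3  -2.4  89.3   6.3] tcp [ 0.431  -0.1482  0.251 ] tilt 2.39 az -119.9 x [ 0.837 -0.547  0.002] W 0.0854 F [-0.5 -0.6  1.3]
tcp [ 0.431  -0.1482  0.251 ] ori [-92.39  -0.13 -33.13] travel [ 0.3719 -0.0401  0.2869]
```

Request:
{"fn": "send_rows", "kwargs": {"motion": [{"travel":[0.048,-0.005,0.036],"roll":-7},{"travel":[0.096,-0.01,0.072],"roll":-14},{"travel":[0.144,-0.015,0.108],"roll":-21},{"travel":[0.192,-0.02,0.144],"roll":-21.6},{"travel":[0.24,-0.025,0.18],"roll":-21.6}]}}

```text
clock: 6.5
tcp_pos: [0.7311, -0.1303, 0.2681]
orientation: [-92.3, 0.8, -11.9]
force: [-0.7, -1.0, -0.5]
gripper_width: 0.0853
```

```bash
python3 - <<'E'
from h import *
info();to([.95,-.11,.29])
E
```

```text
t 6.5 J [-15.   18.2  71.8  -2.3  90.6  -3.1] tcp [ 0.7311 -0.1303  0.2681] tilt 2.37 az -120.4 x [ 0.978 -0.207 -0.013] W 0.0853 F [-0.7 -1.  -0.5]
tcp [ 0.7311 -0.1303  0.2681] ori [-92.25   0.75 -11.92] travel [ 0.2096 -0.0272  0.0641]
```

Request:
{"fn": "send_rows", "kwargs": {"motion": [{"travel":[0.06,-0.008,0.018],"roll":0},{"travel":[0.12,-0.016,0.036],"roll":0},{"travel":[0.18,-0.024,0.05],"roll":0},{"travel":[0.24,-0.03,0.06],"roll":0},{"travel":[0.3,-0.04,0.07],"roll":0}]}}

```text
clock: 7.12
tcp_pos: [0.9826, -0.1188, 0.287]
orientation: [-92.1, -0.6, -11.9]
force: [64.3, -9.7, 38.6]
gripper_width: 0.0855
```

Request:
{"fn": "send_rows", "kwargs": {"motion": [{"travel":[0.06,-0.012,0.006],"roll":0},{"travel":[0.12,-0.024,0.012],"roll":0},{"travel":[0.18,-0.036,0.018],"roll":0},{"travel":[0.24,-0.048,0.024],"roll":0},{"travel":[0.3,-0.06,0.03],"roll":0}]}}

```text
clock: 7.75
tcp_pos: [1.0, -0.1192, 0.2739]
orientation: [-91.9, -3.3, -11.8]
force: [0.4, -0.0, -0.2]
gripper_width: 0.0857
```

```bash
python3 - <<'E'
from h import *
info()
E
```

```text
t 7.75 J [-10.5  65.2   3.1  -2.1 108.4   0.7] tcp [ 1.     -0.1192  0.2739] tilt 3.78 az -42.1 x [ 0.977 -0.204  0.057] W 0.0857 F [ 0.4 -0.  -0.2]
```

Request:
{"fn": "send_rows", "kwargs": {"motion": [{"travel":[0.06,-0.014,0.005],"roll":0},{"travel":[0.12,-0.028,0.01],"roll":0},{"travel":[0.18,-0.042,0.015],"roll":0},{"travel":[0.24,-0.056,0.02],"roll":0},{"travel":[0.3,-0.07,0.025],"roll":0}]}}

```text
clock: 8.38
tcp_pos: [1.0131, -0.1215, 0.2709]
orientation: [-91.7, -5.7, -11.7]
force: [0.2, 0.0, -0.4]
gripper_width: 0.0855
```

Request:
{"fn": "send_rows", "kwargs": {"motion": [{"travel":[0.06,-0.012,0.005],"roll":0},{"travel":[0.2,-0.04,0.015],"roll":0},{"travel":[0.4,-0.08,0.03],"roll":0},{"travel":[0.6,-0.12,0.045],"roll":0},{"travel":[1.0,-0.2,0.075],"roll":0}]}}

```text
clock: 9.0
tcp_pos: [1.0253, -0.1254, 0.2711]
orientation: [-91.5, -8.3, -11.6]
force: [0.5, -1.4, -0.3]
gripper_width: 0.0852
```

```bash
python3 - <<'E'
from h import *
info()
E
```

```text
t 9.0 J [-10.7  65.5   3.2  -1.7 103.1   0.6] tcp [ 1.0253 -0.1254  0.2711] tilt 8.38 az -21.8 x [ 0.969 -0.2    0.144] W 0.0852 F [ 0.5 -1.4 -0.3]
```

Request:
{"fn": "send_rows", "kwargs": {"motion": [{"travel":[0.06,-0.01,0.005],"roll":0},{"travel":[0.12,-0.02,0.01],"roll":0},{"travel":[0.18,-0.03,0.015],"roll":0},{"travel":[0.24,-0.04,0.02],"roll":0},{"travel":[0.3,-0.05,0.025],"roll":0}]}}

```text
clock: 9.62
tcp_pos: [1.0372, -0.1269, 0.275]
orientation: [-91.3, -10.8, -11.6]
force: [0.1, 0.3, 0.8]
gripper_width: 0.0853
```

Request:
{"fn": "send_rows", "kwargs": {"motion": [{"travel":[0.06,-0.007,0.005],"roll":0},{"travel":[0.12,-0.014,0.01],"roll":0},{"travel":[0.18,-0.021,0.015],"roll":0},{"travel":[0.24,-0.028,0.02],"roll":0},{"travel":[0.3,-0.035,0.025],"roll":0}]}}

```text
clock: 10.25
tcp_pos: [1.0495, -0.1286, 0.2782]
orientation: [-91.1, -13.5, -11.5]
force: [0.2, 0.6, 0.2]
gripper_width: 0.0855
```

Request:
{"fn": "send_rows", "kwargs": {"motion": [{"travel":[0.06,-0.003,0.005],"roll":0},{"travel":[0.12,-0.006,0.01],"roll":0},{"travel":[0.18,-0.009,0.015],"roll":0},{"travel":[0.24,-0.012,0.02],"roll":0},{"travel":[0.3,-0.015,0.025],"roll":0}]}}

```text
clock: 10.88
tcp_pos: [1.0627, -0.1304, 0.2784]
orientation: [-90.9, -16.1, -11.5]
force: [-0.3, 0.3, -0.8]
gripper_width: 0.0854
```

```bash
python3 - <<'E'
from h import *
info()
E
```

```text
t 10.88 J [-10.7  65.5   3.2  -1.1  95.2   0.7] tcp [ 1.0627 -0.1304  0.2784] tilt 16.11 az -14.6 x [ 0.942 -0.191  0.277] W 0.0854 F [-0.3  0.3 -0.8]
```

Request:
{"fn": "send_rows", "kwargs": {"motion": [{"travel":[0.06,0.0,0.005],"roll":0},{"travel":[0.12,0,0.01],"roll":0},{"travel":[0.18,0,0.015],"roll":0},{"travel":[0.24,0,0.02],"roll":0},{"travel":[0.3,0,0.025],"roll":0}]}}

```text
clock: 11.5
tcp_pos: [1.0759, -0.1322, 0.2786]
orientation: [-90.6, -18.7, -11.4]
force: [0.0, 0.1, 0.3]
gripper_width: 0.0853
```

Request:
{"fn": "send_rows", "kwargs": {"motion": [{"travel":[0.06,0.002,0.005],"roll":0},{"travel":[0.12,0.004,0.01],"roll":0},{"travel":[0.18,0.006,0.015],"roll":0},{"travel":[0.24,0.008,0.02],"roll":0},{"travel":[0.3,0.01,0.025],"roll":0}]}}

```text
clock: 12.12
tcp_pos: [1.0883, -0.1338, 0.2815]
orientation: [-90.4, -21.3, -11.4]
force: [-0.5, -0.3, -0.1]
gripper_width: 0.0853
```

Request:
{"fn": "send_rows", "kwargs": {"motion": [{"travel":[0.06,0.006,0.005],"roll":0},{"travel":[0.12,0.012,0.01],"roll":0},{"travel":[0.18,0.018,0.015],"roll":0},{"travel":[0.24,0.024,0.02],"roll":0},{"travel":[0.3,0.03,0.025],"roll":0}]}}

```text
clock: 12.75
tcp_pos: [1.1014, -0.1355, 0.2816]
orientation: [-90.2, -23.9, -11.4]
force: [0.4, -0.8, 0.6]
gripper_width: 0.0856
```

Request:
{"fn": "send_rows", "kwargs": {"motion": [{"travel":[0.06,0.009,0.005],"roll":0},{"travel":[0.12,0.018,0.01],"roll":0},{"travel":[0.18,0.027,0.015],"roll":0},{"travel":[0.24,0.036,0.02],"roll":0},{"travel":[0.3,0.045,0.025],"roll":0}]}}

```text
clock: 13.38
tcp_pos: [1.1142, -0.1372, 0.282]
orientation: [-90.0, -26.5, -11.4]
force: [0.1, 0.0, -0.7]
gripper_width: 0.0854
```

Request:
{"fn": "send_rows", "kwargs": {"motion": [{"travel":[0.06,0.012,0.005],"roll":0},{"travel":[0.12,0.024,0.01],"roll":0},{"travel":[0.18,0.036,0.015],"roll":0},{"travel":[0.24,0.048,0.02],"roll":0},{"travel":[0.3,0.06,0.025],"roll":0}]}}

```text
clock: 14.0
tcp_pos: [1.1267, -0.1388, 0.2827]
orientation: [-89.8, -29.1, -11.4]
force: [0.5, -0.6, 0.2]
gripper_width: 0.0856
```

```bash
python3 - <<'E'
from h import *
info()
E
```

```text
t 14.0 J [-10.7  66.7   3.2  -0.1  81.1   0.6] tcp [ 1.1267 -0.1388  0.2827] tilt 29.05 az -11.0 x [ 0.857 -0.173  0.486] W 0.0856 F [ 0.5 -0.6  0.2]
```

```bash
cat >> h.py <<'E'
C=np.array([.555,.2205,.142])
def dp(x,y,z,psi=-11.5): return C+D(psi)@np.array([x,y,z])
E
python3 - <<'E'
from h import *
to([.6,.35,.31]);print(dp(0,.145,.088));to(dp(0,.145,.088))
E
```

```text
tcp [ 1.1267 -0.1388  0.2827] ori [-89.79 -29.05 -11.4 ] travel [-0.5225 -0.3201  0.3763]
[0.54079166 0.37136127 0.21821024]
tcp [ 1.1267 -0.1388  0.2827] ori [-89.79 -29.05 -11.4 ] travel [-0.6215 -0.2701  0.3853]
```

Request:
{"fn": "send_rows", "kwargs": {"motion": [{"travel":[-0.03,-0.018,0.021],"roll":0},{"travel":[-0.073,-0.045,0.052],"roll":0},{"travel":[-0.117,-0.072,0.084],"roll":0},{"travel":[-0.16,-0.098,0.115],"roll":0},{"travel":[-0.204,-0.125,0.147],"roll":0}]}}

```text
clock: 14.62
tcp_pos: [0.9219, 0.0509, 0.2938]
orientation: [-89.8, -29.1, -11.4]
force: [0.5, -0.7, 0.3]
gripper_width: 0.0857
```

Request:
{"fn": "send_rows", "kwargs": {"motion": [{"travel":[-0.043,-0.027,0.031],"roll":0},{"travel":[-0.087,-0.053,0.063],"roll":0},{"travel":[-0.13,-0.08,0.094],"roll":0},{"travel":[-0.174,-0.107,0.126],"roll":0},{"travel":[-0.217,-0.134,0.157],"roll":0}]}}

```text
clock: 15.25
tcp_pos: [0.703, 0.2546, 0.306]
orientation: [-89.7, -29.1, -11.4]
force: [0.6, 0.2, -0.2]
gripper_width: 0.0857
```

```bash
python3 - <<'E'
from h import *
info();to(dp(0,.145,.088))
E
```

```text
t 15.25 J [ 19.5   3.2  88.5 -15.9  63.6  34.8] tcp [0.703  0.2546 0.306 ] tilt 29.1 az -10.9 x [ 0.856 -0.173  0.486] W 0.0857 F [ 0.6  0.2 -0.2]
tcp [0.703  0.2546 0.306 ] ori [-89.74 -29.1  -11.42] travel [-0.2018 -0.0115  0.0823]
```

Request:
{"fn": "send_rows", "kwargs": {"motion": [{"travel":[-0.055,-0.003,0.024],"roll":0},{"travel":[-0.11,-0.006,0.048],"roll":0},{"travel":[-0.165,-0.01,0.07],"roll":0},{"travel":[-0.202,-0.012,0.082],"roll":0},{"travel":[-0.202,-0.012,0.082],"roll":0}]}}

```text
clock: 15.88
tcp_pos: [0.5393, 0.3708, 0.2161]
orientation: [-89.9, -28.9, -11.1]
force: [-0.2, -0.1, 0.4]
gripper_width: 0.0855
```

```bash
python3 - <<'E'
from h import *
info()
E0=np.array(arm.calibration('wrist')['extrinsics'])
snap('wrist','w1')
for q in ['die','knockout_grip','block_center']:
    for r in arm.place_of('wrist',q)[:3]:
        p=toworld('wrist',r['xyz'],E0); print(q,round(r['p'],2),p.round(4),'die',(D().T@(p-C)).round(4))
print(proj('wrist',[dp(0,.145,.034),dp(0,.145,.008),dp(.0475,.0815,0),dp(-.0475,.0815,0)],E0))
print(((E0@np.r_[dp(0,.145,.008),1])))
E
```

```text
t 15.88 J [ 36.8  -2.7 103.  -24.   61.5  56.1] tcp [0.5393 0.3708 0.2161] tilt 28.93 az -11.0 x [ 0.859 -0.169  0.484] W 0.0855 F [-0.2 -0.1  0.4]
knockout_grip 0.62 [0.5829 0.3605 0.1452] die [0.0011 0.1427 0.0031]
block_center 0.64 [0.5666 0.221  0.1146] die [-0.0039  0.0028 -0.0294]
block_center 0.63 [0.3786 0.3101 0.0157] die [-0.2284  0.0526 -0.014 ]
[[330.121136   226.09750223]
 [330.08133199 211.96883906]
 [388.37894861 283.64280929]
 [269.93266738 281.8131885 ]]
[ 0.00514556 -0.00711051 -0.2352496   1.        ]
```

View pics/w1.png

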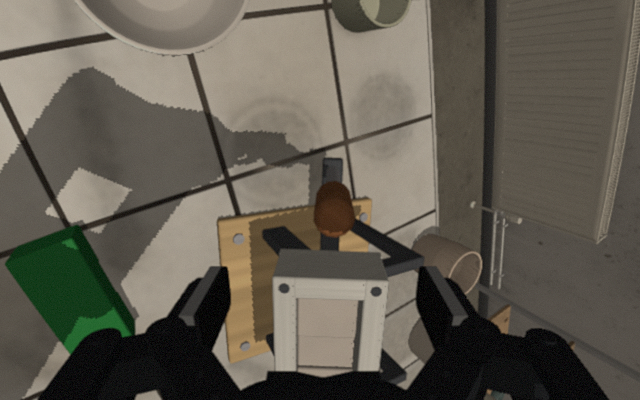

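The wrist view shows the handle top at (334,222) and mould face corners at about (275,282) and (386,282). All are within about 4 px (2 mm) of my model, so I'm going down onto the handle.

```bash
python3 - <<'E'
from h import *
to(dp(.001,.144,-.005))
E
```

```text
tcp [0.5433 0.3696 0.2196] ori [-89.69 -29.16 -11.51] travel [-0.0007  0.0928 -0.0002]
```

Request:
{"fn": "send_rows", "kwargs": {"motion": [{"travel":[0,0.04,0],"roll":0},{"travel":[0,0.075,0],"roll":0},{"travel":[0,0.093,0],"roll":0}]}}

```text
clock: 16.45
tcp_pos: [0.5874, 0.3597, 0.1353]
orientation: [-89.9, -29.0, -11.5]
force: [-0.1, -0.0, -0.6]
gripper_width: 0.0853
```

Request:
{"fn": "send_rows", "kwargs": {"motion": [{"travel":[0,0,0],"roll":0},{"travel":[0,0,0],"roll":0},{"travel":[0,0,0],"roll":0},{"travel":[0,0,0],"roll":0}], "grip": 0}}

```text
clock: 16.95
tcp_pos: [0.5888, 0.3616, 0.1406]
orientation: [-89.6, -29.5, -11.4]
force: [5.8, -2.8, 1.3]
gripper_width: 0.0269
```

```bash
python3 - <<'E'
from h import *
info();print((D().T@(arm.state()['tcp_pos']-C)).round(4))
E
```

```text
t 16.95 J [ 33.3   5.5 102.4 -25.4  52.8  56.7] tcp [0.5888 0.3616 0.1406] tilt 29.46 az -10.7 x [ 0.853 -0.172  0.492] W 0.0269 F [ 5.8 -2.8  1.3]
[ 0.0036  0.145  -0.0037]
```

Request:
{"fn": "send_rows", "kwargs": {"motion": [{"travel":[0.0,-0.01,0],"roll":0},{"travel":[0,-0.02,0],"roll":0},{"travel":[0,-0.029,0],"roll":0},{"travel":[0,-0.034,0],"roll":0},{"travel":[0,-0.034,0],"roll":0}]}}

```text
clock: 17.58
tcp_pos: [0.5725, 0.3654, 0.1697]
orientation: [-89.5, -29.5, -11.4]
force: [8.3, 1.0, -1.9]
gripper_width: 0.0265
```

```bash
python3 - <<'E'
from h import *
info();s=arm.state();print((D().T@(s['tcp_pos']-C)).round(4),(D().T@s['force']).round(1))
E
```

```text
t 17.57 J [ 34.5   2.3 102.7 -24.8  55.8  56.4] tcp [0.5725 0.3654 0.1697] tilt 29.46 az -10.4 x [ 0.853 -0.172  0.492] W 0.0265 F [ 8.3  1.  -1.9]
[0.0036 0.1455 0.0299] [ 5.9  2.7 -5.6]
```

Request:
{"fn": "send_rows", "kwargs": {"motion": [{"travel":[0.001,-0.002,0],"roll":0},{"travel":[0.001,-0.004,0],"roll":0},{"travel":[0.001,-0.004,0],"roll":0}]}}

```text
clock: 17.95
tcp_pos: [0.5721, 0.3655, 0.1703]
orientation: [-89.5, -29.4, -11.4]
force: [24.7, 6.8, -17.4]
gripper_width: 0.0269
```

```bash
python3 - <<'E'
from h import *
info();s=arm.state();print((D().T@(s['tcp_pos']-C)).round(4),(D().T@s['force']).round(1))
E
```

```text
t 17.95 J [ 34.5   2.2 102.8 -24.8  55.8  56.3] tcp [0.5721 0.3655 0.1703] tilt 29.44 az -10.3 x [ 0.854 -0.172  0.491] W 0.0269 F [ 24.7   6.8 -17.4]
[0.0036 0.1455 0.0306] [ 11.1  11.6 -26.5]
```

Force rose to 26 N with no further motion, so the handle is at its upper hard stop. Releasing.

Request:
{"fn": "send_rows", "kwargs": {"motion": [{"travel":[-0.001,0.003,0],"roll":0},{"travel":[-0.001,0.003,0],"roll":0},{"travel":[-0.001,0.003,0],"roll":0}], "grip": 1}}

```text
clock: 18.32
tcp_pos: [0.5695, 0.3649, 0.1681]
orientation: [-89.7, -29.1, -11.4]
force: [0.3, 0.6, 0.9]
gripper_width: 0.0795
```

Request:
{"fn": "send_rows", "kwargs": {"motion": [{"travel":[0,-0.03,0],"roll":0},{"travel":[0,-0.06,0],"roll":0},{"travel":[0,-0.075,-0.03],"roll":0},{"travel":[0,-0.075,-0.06],"roll":0},{"travel":[0,-0.075,-0.06],"roll":0}]}}

```text
clock: 18.95
tcp_pos: [0.5217, 0.3117, 0.2335]
orientation: [-89.7, -29.1, -11.5]
force: [0.6, 0.7, -0.7]
gripper_width: 0.0853
```

```bash
python3 - <<'E'
from h import *
info()
E0=np.array(arm.calibration('wrist')['extrinsics'])
snap('wrist','w2');snap('top','top2')
for c in ['wrist','top']:
  for q in ['die','knockout_grip','block_center']:
    for r in arm.place_of(c,q)[:3]:
        p=toworld(c,r['xyz'],E0 if c=='wrist' else None); print(c,q,round(r['p'],2),p.round(4),'die',(D().T@(p-C)).round(4))
print(proj('wrist',[dp(x,y,0) for x in(-.0475,.0475) for y in (.0815,-.0815)]+[dp(x,y,.022) for x in(-.026,.026) for y in (.06,-.06)],E0).round(1).tolist())
print(proj('top',[dp(x,y,0) for x in(-.0475,.0475) for y in (.0815,-.0815)]).round(1).tolist())
im=cv2.imread('pics/top2.png')[140:240,200:340]
cv2.imwrite('pics/top2z.png',cv2.resize(im,None,fx=5,fy=5,interpolation=cv2.INTER_CUBIC))
E
```

```text
t 18.95 J [ 32.7 -11.1 109.  -22.3  62.   51.2] tcp [0.5217 0.3117 0.2335] tilt 29.11 az -10.9 x [ 0.856 -0.174  0.487] W 0.0853 F [ 0.6  0.7 -0.7]
wrist knockout_grip 0.77 [0.5678 0.3685 0.176 ] die [0.0023 0.1476 0.0379]
wrist block_center 0.89 [0.5542 0.2263 0.1394] die [-0.003   0.0055 -0.0013]
wrist block_center 0.61 [0.3814 0.3127 0.0154] die [-0.2266  0.0557 -0.0154]
top die 0.64 [0.5564 0.2216 0.1373] die [-0.0013  0.0014 -0.0047]
top knockout_grip 0.88 [0.5677 0.3655 0.1838] die [0.0066 0.1446 0.0445]
top block_center 0.84 [0.552  0.2237 0.1421] die [-0.003   0.0025  0.0019]
top block_center 0.6 [0.3785 0.3047 0.0169] die [-0.2269  0.0473 -0.0135]
top block_center 0.52 [0.3004 0.4543 0.0189] die [-0.318   0.1783  0.0415]
[[264.8, 202.6], [275.0, 362.8], [384.8, 203.3], [373.7, 364.0], [289.5, 239.4], [294.3, 363.6], [359.0, 239.9], [353.7, 364.4]]
[[250.0, 206.6], [302.0, 216.2], [252.8, 178.5], [306.4, 188.2]]
```

View pics/w2.png

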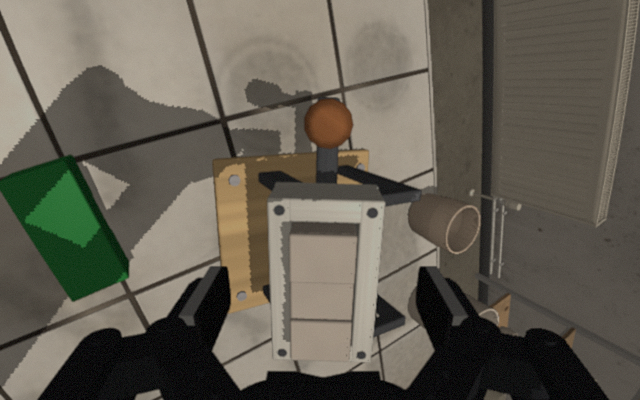

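View pics/top2z.png

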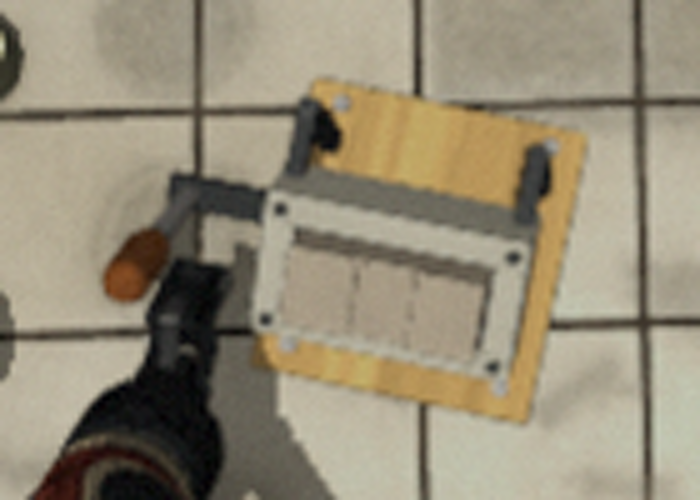

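```bash
python3 - <<'E'
from h import *
s=arm.state();r=R(s);E0=np.array(arm.calibration('wrist')['extrinsics'])
for yo in (0,-.0065,-.013):
    print(yo,proj('wrist',[s['tcp_pos']+r@np.array([x,yo,z]) for x in(-.0425,.0425) for z in(-.011,.011)],E0).round(0).tolist())
to(dp(0,.002,.06));to(dp(0,.002,.005))
im=cv2.imread('pics/w2.png')[250:400,160:480];cv2.imwrite('pics/w2z.png',cv2.resize(im,None,fx=2.4,fy=2.4))
E
```

```text
0 [[241.0, 288.0], [237.0, 249.0], [410.0, 288.0], [414.0, 249.0]]
-0.0065 [[238.0, 296.0], [234.0, 255.0], [413.0, 296.0], [418.0, 256.0]]
-0.013 [[235.0, 304.0], [230.0, 262.0], [417.0, 304.0], [422.0, 262.0]]
tcp [0.5221 0.3131 0.2324] ori [-89.81 -29.03 -11.36] travel [-0.0007  0.0433 -0.0824]
tcp [0.5221 0.3131 0.2324] ori [-89.81 -29.03 -11.36] travel [ 0.0002  0.0983 -0.0826]
```

View pics/w2z.png

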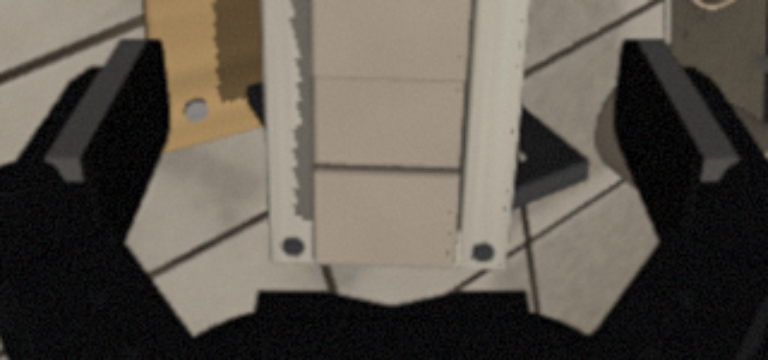

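Request:
{"fn": "send_rows", "kwargs": {"motion": [{"travel":[0.0,0.015,-0.045],"roll":0},{"travel":[0.001,0.035,-0.082],"roll":0},{"travel":[0.001,0.07,-0.082],"roll":0},{"travel":[0.001,0.094,-0.082],"roll":0},{"travel":[0.001,0.102,-0.082],"roll":0}]}}

```text
clock: 19.98
tcp_pos: [0.5551, 0.2221, 0.1416]
orientation: [-89.9, -28.9, -11.4]
force: [0.4, -0.1, 0.2]
gripper_width: 0.0858
```

```bash
python3 - <<'E'
from h import *
info();s=arm.state();print((D().T@(s['tcp_pos']-C)).round(4))
snap('side','s2');snap('wrist','w3')
im=cv2.imread('pics/s2.png')[180:290,230:350];im=cv2.resize(im,None,fx=5,fy=5,interpolation=cv2.INTER_CUBIC);cv2.imwrite('pics/s2z.png',im)
E
```

```text
t 19.98 J [ 21.7  -9.4 116.7 -20.1  49.7  43.1] tcp [0.5551 0.2221 0.1416] tilt 28.9 az -11.2 x [ 0.858 -0.173  0.483] W 0.0858 F [ 0.4 -0.1  0.2]
[-0.0004  0.0016 -0.0002]
```

View pics/s2z.png

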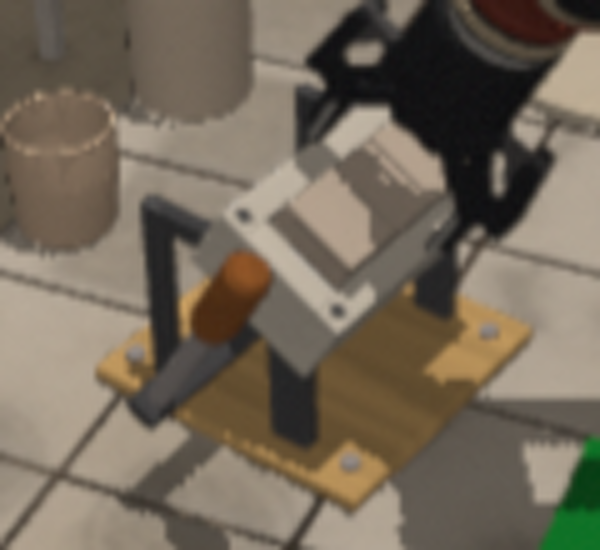

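View pics/w3.png

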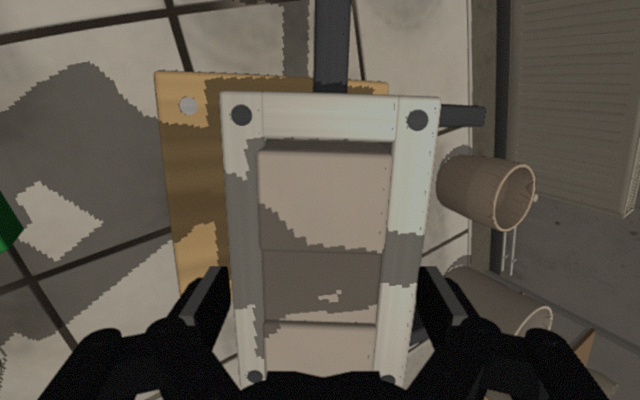

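Jaws (centre column about 323) are centred on the block (258–391) and its groove (rows 251–322). Closing.

Request:
{"fn": "send_rows", "kwargs": {"motion": [{"travel":[0,0,0],"roll":0},{"travel":[0,0,0],"roll":0},{"travel":[0,0,0],"roll":0},{"travel":[0,0,0],"roll":0}], "grip": 0}}

```text
clock: 20.58
tcp_pos: [0.5554, 0.2231, 0.1443]
orientation: [-89.7, -29.1, -11.4]
force: [-3.7, 1.7, 2.4]
gripper_width: 0.0497
```

```bash
python3 - <<'E'
from h import *
info();s=arm.state();print((D().T@(s['tcp_pos']-C)).round(4),(D().T@s['force']).round(1))
snap('wrist','w4')
E
```

```text
t 20.57 J [ 21.8  -9.6 116.6 -20.1  49.7  43.1] tcp [0.5554 0.2231 0.1443] tilt 29.08 az -10.8 x [ 0.857 -0.173  0.486] W 0.0497 F [-3.7  1.7  2.4]
[0.001  0.0026 0.0021] [-2.2  1.   4. ]
```

View pics/w4.png

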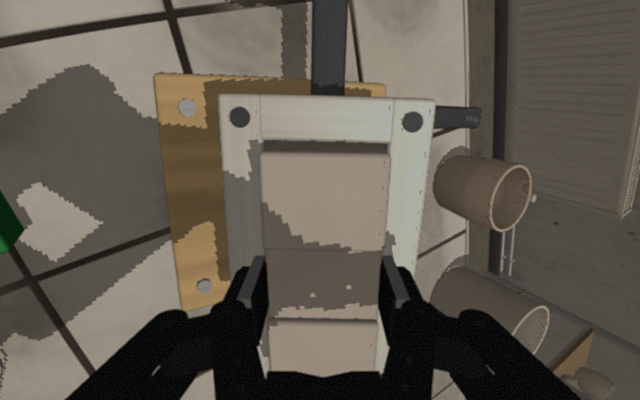

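Request:
{"fn": "send_rows", "kwargs": {"motion": [{"travel":[0,-0.008,0],"roll":0},{"travel":[0,-0.018,0],"roll":0},{"travel":[-0.001,-0.03,0],"roll":0},{"travel":[-0.001,-0.045,0],"roll":0},{"travel":[-0.001,-0.06,0],"roll":0}]}}

```text
clock: 21.25
tcp_pos: [0.5256, 0.2284, 0.197]
orientation: [-89.8, -29.1, -11.4]
force: [-0.6, -0.1, -1.6]
gripper_width: 0.0503
```

```bash
python3 - <<'E'
from h import *
info()
snap('wrist','w5');snap('side','s5')
im=cv2.imread('pics/s5.png')[150:290,200:400];im=cv2.resize(im,None,fx=4,fy=4,interpolation=cv2.INTER_CUBIC);cv2.imwrite('pics/s5z.png',im)
to([.45,-.02,.22])
E
```

```text
t 21.25 J [ 23.8 -16.4 117.  -19.4  56.4  42.7] tcp [0.5256 0.2284 0.197 ] tilt 29.09 az -10.9 x [ 0.857 -0.173  0.486] W 0.0503 F [-0.6 -0.1 -1.6]
tcp [0.5266 0.2291 0.1988] ori [-89.62 -29.28 -11.43] travel [-0.0121 -0.0328 -0.2591]
```

View pics/w5.png

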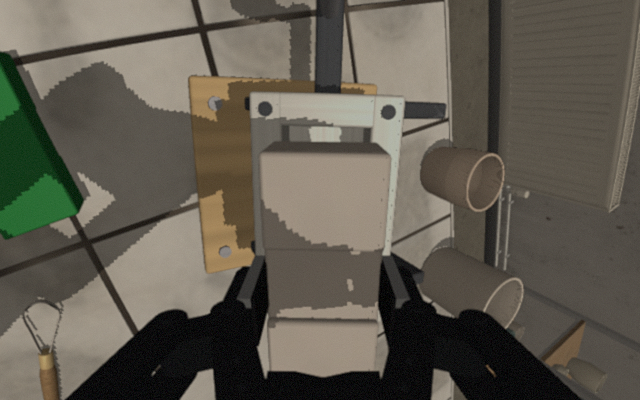

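View pics/s5z.png

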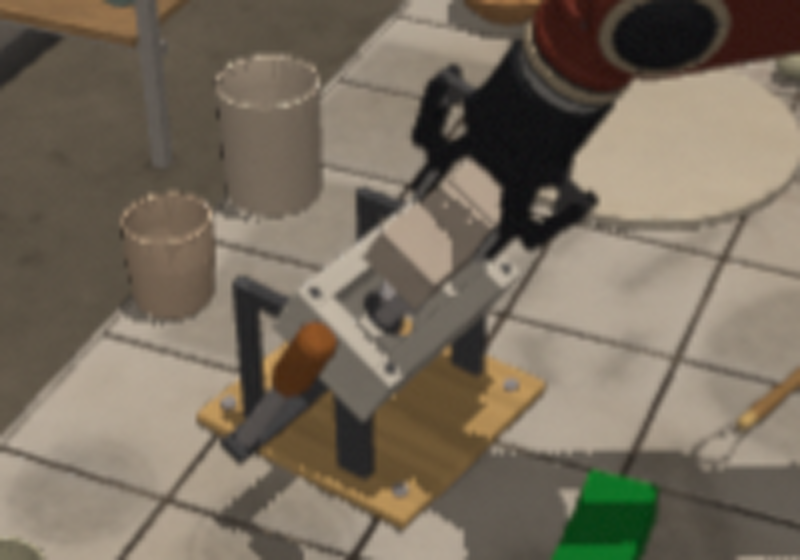

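Block is out and held, groove up. Next I carry it to the near limit at azimuth -11.5° to remove the lean.

Request:
{"fn": "send_rows", "kwargs": {"motion": [{"travel":[-0.001,-0.008,-0.035],"roll":0},{"travel":[-0.003,-0.016,-0.09],"roll":0},{"travel":[-0.006,-0.024,-0.145],"roll":0},{"travel":[-0.009,-0.03,-0.2],"roll":0},{"travel":[-0.012,-0.033,-0.25],"roll":0}]}}

```text
clock: 21.98
tcp_pos: [0.4503, -0.0131, 0.2183]
orientation: [-89.9, -29.1, -11.3]
force: [1.0, -0.3, -1.9]
gripper_width: 0.0503
```

```bash
python3 - <<'E'
from h import *
info();to([.427,-.01,.22])
E
```

```text
t 21.98 J [-1.120e+01 -4.560e+01  1.336e+02  1.000e-01  6.290e+01  0.000e+00] tcp [ 0.4503 -0.0131  0.2183] tilt 29.14 az -11.0 x [ 0.856 -0.171  0.487] W 0.0503 F [ 1.  -0.3 -1.9]
tcp [ 0.4503 -0.0131  0.2183] ori [-89.85 -29.14 -11.32] travel [-0.0196 -0.0129 -0.0015]
```

Request:
{"fn": "send_rows", "kwargs": {"motion": [{"travel":[-0.022,-0.012,-0.004],"roll":0},{"travel":[-0.039,-0.022,-0.007],"roll":0},{"travel":[-0.052,-0.029,-0.01],"roll":0},{"travel":[-0.104,-0.058,-0.02],"roll":0},{"travel":[-0.156,-0.087,-0.03],"roll":0}]}}

```text
clock: 22.6
tcp_pos: [0.3887, 0.0026, 0.2185]
orientation: [-90.6, -26.9, -11.4]
force: [0.3, -1.0, -2.3]
gripper_width: 0.0505
```

```bash
cat >> h.py <<'E'
def push():
    s=arm.state();r=R(s);p=s['tcp_pos'];d=np.r_[-p[:2],0];d/=np.linalg.norm(d);print('push',(r.T@d*.06).round(4))
E
python3 - <<'E'
from h import *
info();push()
E
```

```text
t 22.6 J [ -9.6 -57.8 138.6  -1.5  72.3   2. ] tcp [0.3887 0.0026 0.2185] tilt 26.89 az -12.7 x [ 0.874 -0.176  0.452] W 0.0505 F [ 0.3 -1.  -2.3]
push [-0.0524 -0.0264 -0.0125]
```

Request:
{"fn": "send_rows", "kwargs": {"motion": [{"travel":[-0.016,-0.008,-0.055],"roll":0},{"travel":[-0.032,-0.016,-0.11],"roll":0},{"travel":[-0.09,-0.045,-0.12],"roll":0}]}}

```text
clock: 22.98
tcp_pos: [0.3635, -0.1205, 0.2195]
orientation: [-90.3, -24.7, -11.6]
force: [0.0, 0.6, -2.8]
gripper_width: 0.0502
```

```bash
python3 - <<'E'
from h import *
info();push()
E
```

```text
t 22.98 J [-37.2 -57.8 138.1  10.4  77.2 -25.8] tcp [ 0.3635 -0.1205  0.2195] tilt 24.71 az -12.2 x [ 0.89  -0.182  0.418] W 0.0502 F [ 0.   0.6 -2.8]
push [-0.0541 -0.0249  0.0069]
```

Request:
{"fn": "send_rows", "kwargs": {"motion": [{"travel":[-0.054,-0.025,0.007],"roll":0},{"travel":[-0.108,-0.05,0.014],"roll":0},{"travel":[-0.162,-0.075,0.021],"roll":0},{"travel":[-0.216,-0.1,0.028],"roll":0},{"travel":[-0.27,-0.125,0.035],"roll":0}]}}

```text
clock: 23.6
tcp_pos: [0.3471, -0.1296, 0.2227]
orientation: [-89.6, -22.3, -11.4]
force: [-0.5, -0.4, -2.2]
gripper_width: 0.0501
```

```bash
python3 - <<'E'
from h import *
info();push()
E
```

```text
t 23.6 J [-40.7 -57.9 137.4  11.2  81.1 -29.2] tcp [ 0.3471 -0.1296  0.2227] tilt 22.34 az -10.3 x [ 0.907 -0.182  0.38 ] W 0.0501 F [-0.5 -0.4 -2.2]
push [-0.0548 -0.0224  0.0097]
```

Request:
{"fn": "send_rows", "kwargs": {"motion": [{"travel":[-0.03,-0.012,0.045],"roll":0},{"travel":[-0.08,-0.03,0.055],"roll":0},{"travel":[-0.135,-0.05,0.055],"roll":0},{"travel":[-0.19,-0.07,0.055],"roll":0},{"travel":[-0.245,-0.09,0.055],"roll":0}]}}

```text
clock: 24.22
tcp_pos: [0.3509, -0.0853, 0.2213]
orientation: [-89.4, -19.8, -11.5]
force: [-0.4, 0.6, -2.2]
gripper_width: 0.0505
```

```bash
python3 - <<'E'
from h import *
info();push()
E
```

```text
t 24.23 J [-31.2 -57.9 137.1   7.2  82.2 -19.6] tcp [ 0.3509 -0.0853  0.2213] tilt 19.85 az -9.8 x [ 0.922 -0.187  0.339] W 0.0505 F [-0.4  0.6 -2.2]
push [-0.0564 -0.0203  0.0025]
```

Request:
{"fn": "send_rows", "kwargs": {"motion": [{"travel":[-0.056,-0.019,0.012],"roll":0},{"travel":[-0.112,-0.038,0.02],"roll":0},{"travel":[-0.168,-0.056,0.022],"roll":0},{"travel":[-0.224,-0.075,0.024],"roll":0},{"travel":[-0.28,-0.094,0.026],"roll":0}]}}

```text
clock: 24.85
tcp_pos: [0.3445, -0.0591, 0.2236]
orientation: [-89.5, -17.3, -11.4]
force: [-0.3, 0.1, -2.7]
gripper_width: 0.0505
```

Request:
{"fn": "send_rows", "kwargs": {"motion": [{"travel":[-0.056,-0.017,0.0],"roll":0},{"travel":[-0.112,-0.034,0.0],"roll":0},{"travel":[-0.168,-0.051,0.0],"roll":0},{"travel":[-0.224,-0.068,0.0],"roll":0},{"travel":[-0.28,-0.085,0.0],"roll":0}]}}

```text
clock: 25.48
tcp_pos: [0.3335, -0.0474, 0.2312]
orientation: [-89.7, -14.7, -11.4]
force: [-0.3, 0.1, -2.9]
gripper_width: 0.0499
```

```bash
python3 - <<'E'
from h import *
info();push()
E
```

```text
t 25.48 J [-23.8 -57.9 135.5   3.4  88.  -12.1] tcp [ 0.3335 -0.0474  0.2312] tilt 14.75 az -10.1 x [ 0.948 -0.19   0.255] W 0.0499 F [-0.3  0.1 -2.9]
push [-0.0579 -0.0153 -0.0033]
```

Request:
{"fn": "send_rows", "kwargs": {"motion": [{"travel":[-0.058,-0.009,-0.003],"roll":0},{"travel":[-0.116,-0.018,-0.006],"roll":0},{"travel":[-0.174,-0.027,-0.009],"roll":0},{"travel":[-0.232,-0.036,-0.012],"roll":0},{"travel":[-0.29,-0.045,-0.015],"roll":0}]}}

```text
clock: 26.1
tcp_pos: [0.3224, -0.0409, 0.2195]
orientation: [-89.9, -12.2, -11.3]
force: [-1.2, 0.1, -2.8]
gripper_width: 0.0507
```

Request:
{"fn": "send_rows", "kwargs": {"motion": [{"travel":[-0.058,-0.007,-0.003],"roll":0},{"travel":[-0.116,-0.014,-0.006],"roll":0},{"travel":[-0.174,-0.021,-0.009],"roll":0},{"travel":[-0.232,-0.028,-0.012],"roll":0},{"travel":[-0.29,-0.035,-0.015],"roll":0}]}}

```text
clock: 26.72
tcp_pos: [0.3114, -0.0271, 0.2078]
orientation: [-90.3, -9.6, -11.3]
force: [-0.1, -0.9, -2.0]
gripper_width: 0.05
```

```bash
python3 - <<'E'
from h import *
info();push()
E
```

```text
t 26.73 J [-19.7 -57.9 137.2   1.1  91.1  -8.3] tcp [ 0.3114 -0.0271  0.2078] tilt 9.59 az -12.9 x [ 0.967 -0.194  0.167] W 0.05 F [-0.1 -0.9 -2. ]
push [-0.0588 -0.0099 -0.0067]
```

Request:
{"fn": "send_rows", "kwargs": {"motion": [{"travel":[-0.053,-0.009,-0.03],"roll":0},{"travel":[-0.11,-0.018,-0.045],"roll":0},{"travel":[-0.17,-0.027,-0.05],"roll":0},{"travel":[-0.23,-0.036,-0.052],"roll":0},{"travel":[-0.29,-0.045,-0.054],"roll":0}]}}

```text
clock: 27.35
tcp_pos: [0.2892, -0.0809, 0.2125]
orientation: [-90.0, -7.0, -11.3]
force: [-0.0, 0.0, -2.3]
gripper_width: 0.0503
```

```bash
python3 - <<'E'
from h import *
info();push()
E
```

```text
t 27.35 J [-32.3 -57.9 136.6   2.5  94.7 -20.6] tcp [ 0.2892 -0.0809  0.2125] tilt 6.99 az -11.7 x [ 0.973 -0.195  0.122] W 0.0503 F [-0.   0.  -2.3]
push [-0.0594 -0.0073  0.0045]
```

Request:
{"fn": "send_rows", "kwargs": {"motion": [{"travel":[-0.059,-0.007,0.006],"roll":0},{"travel":[-0.118,-0.014,0.012],"roll":0},{"travel":[-0.177,-0.021,0.016],"roll":0},{"travel":[-0.236,-0.028,0.02],"roll":0},{"travel":[-0.295,-0.035,0.024],"roll":0}]}}

```text
clock: 27.98
tcp_pos: [0.2772, -0.0747, 0.2205]
orientation: [-89.9, -4.4, -11.3]
force: [-0.3, 0.6, -2.6]
gripper_width: 0.0506
```

```bash
python3 - <<'E'
from h import *
info();push()
E
```

```text
t 27.98 J [-31.7 -57.9 135.8   1.7  98.1 -20.1] tcp [ 0.2772 -0.0747  0.2205] tilt 4.38 az -9.5 x [ 0.978 -0.196  0.076] W 0.0506 F [-0.3  0.6 -2.6]
push [-0.0597 -0.0046  0.0039]
```

Request:
{"fn": "send_rows", "kwargs": {"motion": [{"travel":[-0.059,0.0,0.006],"roll":0},{"travel":[-0.118,0.0,0.012],"roll":0},{"travel":[-0.177,0.0,0.016],"roll":0},{"travel":[-0.236,0.0,0.018],"roll":0},{"travel":[-0.295,0.0,0.02],"roll":0}]}}

```text
clock: 28.6
tcp_pos: [0.2662, -0.0672, 0.2143]
orientation: [-89.7, -1.7, -11.3]
force: [-0.3, 0.5, -1.4]
gripper_width: 0.0501
```

Request:
{"fn": "send_rows", "kwargs": {"motion": [{"travel":[-0.06,0.0,0.0],"roll":0},{"travel":[-0.12,0.0,0.0],"roll":0},{"travel":[-0.18,0.0,0.0],"roll":0}]}}

```text
clock: 28.98
tcp_pos: [0.2507, -0.075, 0.2161]
orientation: [-89.5, 0.9, -11.3]
force: [0.5, 0.2, -2.4]
gripper_width: 0.0503
```

```bash
python3 - <<'E'
from h import *
info();to([.515,-.2465,.15]);to([.515,-.2465,.04])
E0=np.array(arm.calibration('wrist')['extrinsics'])
snap('wrist','w6')
E
```

```text
t 28.98 J [-33.3 -57.9 136.1   0.2 102.8 -21.9] tcp [ 0.2507 -0.075   0.2161] tilt 1.01 az 136.0 x [ 0.98  -0.197 -0.015] W 0.0503 F [ 0.5  0.2 -2.4]
tcp [ 0.2507 -0.075   0.2161] ori [-89.45   0.85 -11.34] travel [ 0.2938  0.0607 -0.1168]
tcp [ 0.2507 -0.075   0.2161] ori [-89.45   0.85 -11.34] travel [ 0.2954  0.1707 -0.1178]
```

View pics/w6.png

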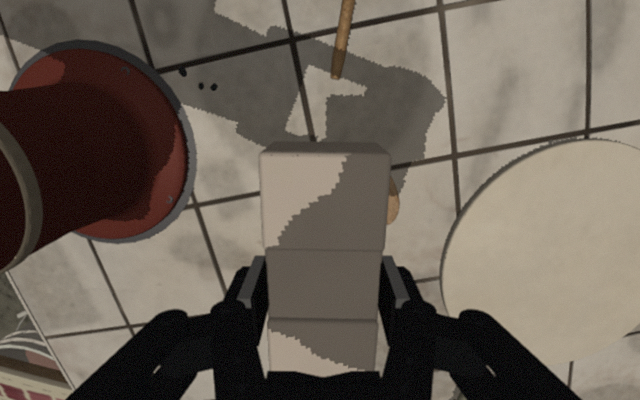

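```bash
python3 - <<'E'
from h import *
snap('top','top3');k=arm.calibration('top')
for r in arm.regions_of('top','bat')[:2]:
    m=r['pixels'].astype(np.uint8);c=max(cv2.findContours(m,cv2.RETR_EXTERNAL,cv2.CHAIN_APPROX_NONE)[0],key=cv2.contourArea)
    e=cv2.fitEllipse(cv2.convexHull(c));u=cv2.undistortPoints(np.array([[e[0]]]),np.array(k['mtx']),np.array(k['dist'],float))[0,0]
    E0=np.linalg.inv(np.array(k['extrinsics']));d=E0[:3,:3]@np.array([u[0],-u[1],-1]);o=E0[:3,3];t=(.013-o[2])/d[2];print(r['p'],m.sum(),e,(o+t*d).round(4))
E
```

```text
0.77 6840 ((421.1723327636719, 210.3832244873047), (92.1653060913086, 94.46471405029297), 123.3121337890625) [ 0.515  -0.2438  0.013 ]
```

Request:
{"fn": "send_rows", "kwargs": {"motion": [{"travel":[0.045,0.009,-0.018],"roll":0},{"travel":[0.1,0.02,-0.04],"roll":0},{"travel":[0.155,0.04,-0.062],"roll":0},{"travel":[0.21,0.06,-0.084],"roll":0},{"travel":[0.263,0.08,-0.105],"roll":0}]}}

```text
clock: 29.75
tcp_pos: [0.4889, -0.2293, 0.1299]
orientation: [-89.4, 0.9, -11.3]
force: [-1.1, 0.7, -0.6]
gripper_width: 0.0502
```

```bash
python3 - <<'E'
from h import *
info();to([.515,-.2465,.06])
E
```

```text
t 29.75 J [-33.1  -3.1 108.5   0.2  75.6 -21.9] tcp [ 0.4889 -0.2293  0.1299] tilt 1.04 az 135.9 x [ 0.98  -0.196 -0.015] W 0.0502 F [-1.1  0.7 -0.6]
tcp [ 0.4889 -0.2293  0.1299] ori [-89.43   0.88 -11.32] travel [ 0.0301  0.0693 -0.0124]
```

Request:
{"fn": "send_rows", "kwargs": {"motion": [{"travel":[0.018,0.035,-0.006],"roll":0},{"travel":[0.03,0.07,-0.011],"roll":0},{"travel":[0.03,0.09,-0.011],"roll":0},{"travel":[0.03,0.095,-0.011],"roll":0},{"travel":[0.03,0.095,-0.011],"roll":0}]}}

```text
clock: 30.38
tcp_pos: [0.5132, -0.2437, 0.0363]
orientation: [-89.5, 0.8, -11.3]
force: [0.5, 0.1, -2.5]
gripper_width: 0.0502
```

```bash
python3 - <<'E'
from h import *
info();snap('side','s7')
im=cv2.imread('pics/s7.png')[130:230,290:450];im=cv2.resize(im,None,fx=5,fy=5,interpolation=cv2.INTER_CUBIC);cv2.imwrite('pics/s7z.png',im)
E
```

```text
t 30.38 J [-33.    7.5 107.5   0.2  65.9 -21.8] tcp [ 0.5132 -0.2437  0.0363] tilt 0.97 az 135.4 x [ 0.98  -0.196 -0.014] W 0.0502 F [ 0.5  0.1 -2.5]
```

View pics/s7z.png

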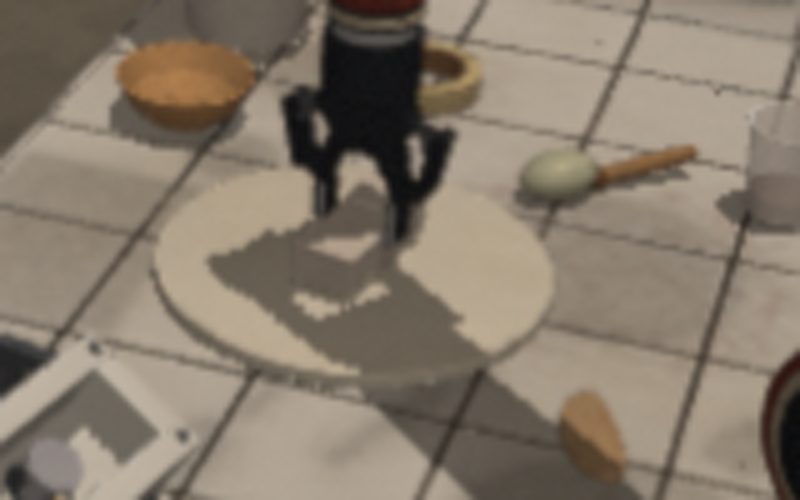

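Just above the bat now. Lowering in small steps and watching the force.

Request:
{"fn": "send_rows", "kwargs": {"motion": [{"travel":[0.001,0.003,0],"roll":0},{"travel":[0.001,0.005,0],"roll":0},{"travel":[0.001,0.006,0],"roll":0}]}}

```text
clock: 30.8
tcp_pos: [0.5143, -0.2442, 0.0304]
orientation: [-89.5, 0.8, -11.3]
force: [-2.2, 0.4, 6.3]
gripper_width: 0.0502
```

Request:
{"fn": "send_rows", "kwargs": {"motion": [{"travel":[0,0.001,0],"roll":0},{"travel":[0,0.002,0],"roll":0}]}}

```text
clock: 31.05
tcp_pos: [0.5143, -0.2442, 0.0304]
orientation: [-89.4, 0.9, -11.3]
force: [-9.3, 4.2, 18.1]
gripper_width: 0.0505
```

Request:
{"fn": "send_rows", "kwargs": {"motion": [{"travel":[0,-0.001,0],"roll":0},{"travel":[0,-0.001,0],"roll":0},{"travel":[0,-0.001,0],"roll":0}], "grip": 1}}

```text
clock: 31.42
tcp_pos: [0.514, -0.2438, 0.0284]
orientation: [-89.4, 0.9, -11.3]
force: [0.4, -0.9, -1.3]
gripper_width: 0.0855
```

Request:
{"fn": "send_rows", "kwargs": {"motion": [{"travel":[0,-0.03,0],"roll":0},{"travel":[0,-0.08,0],"roll":0},{"travel":[0,-0.14,0],"roll":0},{"travel":[0,-0.18,0],"roll":0}]}}

```text
clock: 31.92
tcp_pos: [0.517, -0.2465, 0.2118]
orientation: [-89.5, 0.7, -11.3]
force: [-0.9, -1.3, -0.6]
gripper_width: 0.0855
```

```bash
python3 - <<'E'
from h import *
info();snap('wrist','w8');snap('side','s8')
im=cv2.imread('pics/s8.png')[130:230,290:450];im=cv2.resize(im,None,fx=5,fy=5,interpolation=cv2.INTER_CUBIC);cv2.imwrite('pics/s8z.png',im)
for q in ['bat','block_center']:
  for r in arm.place_of('side',q)[:3]: print(q,round(r['p'],2),toworld('side',r['xyz']).round(4))
E
```

```text
t 31.93 J [-33.   -2.8 100.1   0.2  83.5 -21.7] tcp [ 0.517  -0.2465  0.2118] tilt 0.82 az 133.0 x [ 0.98  -0.196 -0.012] W 0.0855 F [-0.9 -1.3 -0.6]
bat 0.69 [ 5.147e-01 -2.477e-01  4.000e-04]
block_center 0.92 [ 0.5091 -0.2473  0.0255]
block_center 0.92 [0.2962 0.4515 0.0171]
block_center 0.66 [0.3728 0.3075 0.016 ]
```

View pics/s8z.png

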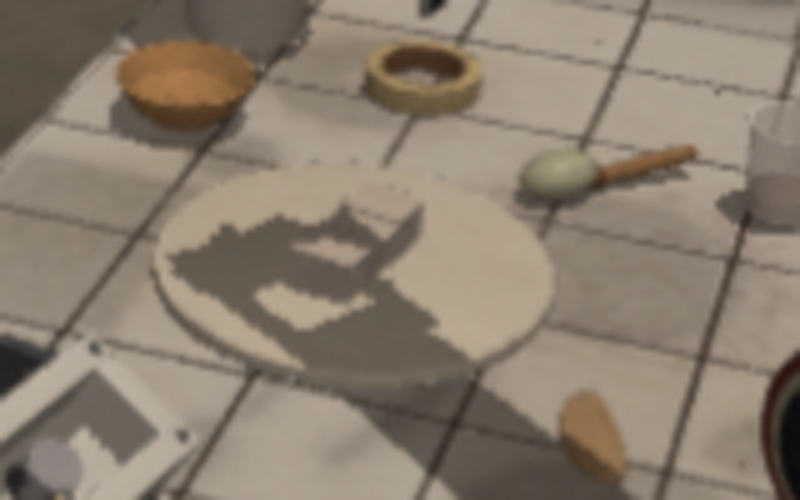

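View pics/w8.png

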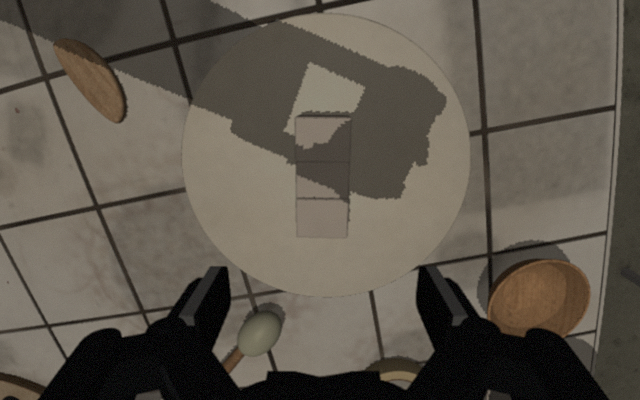

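```bash
python3 - <<'E'
from h import *
E0=np.array(arm.calibration('wrist')['extrinsics'])
k=arm.calibration('wrist')
def back(uv,z):
    u=cv2.undistortPoints(np.array([[uv]],float),np.array(k['mtx']),np.array(k['dist'],float))[0,0];Ei=np.linalg.inv(E0);d=Ei[:3,:3]@np.array([u[0],-u[1],-1]);o=Ei[:3,3];return (o+(z-o[2])/d[2]*d).round(4)
t=[back(p,.049) for p in[(296,115),(350,115),(349,238),(297,238)]];print(t,np.mean(t,0))
b=[back(p,.013) for p in[(183,158),(470,158),(326,13),(326,297)]];print(b,(b[0]+b[1])/2,(b[2]+b[3])/2)
for r in arm.place_of('wrist','block_center')[:1]+arm.place_of('wrist','bat')[:1]: print(toworld('wrist',r['xyz'],E0))
E
```

```text
[array([ 0.5025, -0.1788,  0.049 ]), array([ 0.5496, -0.1882,  0.049 ]), array([ 0.5282, -0.3057,  0.049 ]), array([ 0.477 , -0.2958,  0.049 ])] [ 0.514325 -0.242125  0.049   ]
[array([ 0.3722, -0.1991,  0.013 ]), array([ 0.6667, -0.2571,  0.013 ]), array([ 0.546 , -0.0956,  0.013 ]), array([ 0.4872, -0.3936,  0.013 ])] [ 0.51945 -0.2281   0.013  ] [ 0.5166 -0.2446  0.013 ]
[ 0.51206253 -0.23931485  0.0223692 ]
```

Block rests flat, groove up, within about 4 mm of the bat centre. Next is the handle: the upright tool will grip it across its sides with the jaws along the mould's y.

```bash
python3 - <<'E'
from h import *
info();g=dp(.003,.146,.044);print(g,dp(.003,.146,.07));to(g+[0,0,.085]);to([.55,.05,.28])
E
```

```text
t 32.23 J [-33.   -2.6 100.5   0.2  83.3 -21.7] tcp [ 0.5153 -0.2455  0.2063] tilt 1.21 az 137.6 x [ 0.98  -0.196 -0.018] W 0.0856 F [ 0.1 -0.3  0.1]
[0.56509529 0.36743713 0.18160512] [0.55235627 0.37002891 0.20412178]
tcp [ 0.5153 -0.2455  0.2063] ori [-89.38   1.04 -11.32] travel [-0.0726 -0.0523  0.6114]
tcp [ 0.5153 -0.2455  0.2063] ori [-89.38   1.04 -11.32] travel [-0.0254 -0.07    0.2973]
```

Request:
{"fn": "send_rows", "kwargs": {"motion": [{"travel":[-0.003,-0.02,0.035],"roll":-10},{"travel":[-0.008,-0.035,0.09],"roll":-20},{"travel":[-0.013,-0.05,0.145],"roll":-30},{"travel":[-0.019,-0.06,0.2],"roll":-40},{"travel":[-0.025,-0.07,0.255],"roll":-50}], "grip": 0.75}}

```text
clock: 32.85
tcp_pos: [0.5418, 0.0098, 0.2791]
orientation: [-88.8, 0.3, 39.0]
force: [1.3, 0.0, -0.6]
gripper_width: 0.0641
```

```bash
python3 - <<'E'
from h import *
info();g=dp(.003,.146,.044);to(g+[0,0,.085])
E
```

```text
t 32.85 J [ -7.2  -9.1  99.6   0.6  90.6 -46.1] tcp [0.5418 0.0098 0.2791] tilt 1.2 az 142.2 x [ 0.777  0.629 -0.005] W 0.0641 F [ 1.3  0.  -0.6]
tcp [0.5418 0.0098 0.2791] ori [-88.84   0.27  38.99] travel [0.2432 0.0167 0.263 ]
```

Request:
{"fn": "send_rows", "kwargs": {"motion": [{"travel":[0.04,0,0.043],"roll":-10},{"travel":[0.08,0,0.087],"roll":-20},{"travel":[0.12,0,0.13],"roll":-30},{"travel":[0.16,0,0.173],"roll":-39.5},{"travel":[0.2,0,0.216],"roll":-39.5}]}}

```text
clock: 33.48
tcp_pos: [0.563, 0.3033, 0.2817]
orientation: [-88.9, -0.4, 78.2]
force: [0.7, -0.0, 0.3]
gripper_width: 0.0642
```

```bash
python3 - <<'E'
from h import *
info();g=dp(.003,.146,.044);to(g+[0,0,.07])
E0=np.array(arm.calibration('wrist')['extrinsics']);snap('wrist','w9')
for q in ['knockout_grip']:
    for r in arm.place_of('wrist',q)[:2]:
        p=toworld('wrist',r['xyz'],E0); print(q,round(r['p'],2),p.round(4),'die',(D().T@(p-C)).round(4))
E
```

```text
t 33.48 J [ 21.2   3.9  86.7   0.9  90.  -57. ] tcp [0.563  0.3033 0.2817] tilt 1.13 az 147.2 x [0.204 0.979 0.007] W 0.0642 F [ 0.7 -0.   0.3]
tcp [0.563  0.3033 0.2817] ori [-88.95  -0.4   78.23] travel [0.0631 0.0308 0.0105]
knockout_grip 0.77 [0.5693 0.3663 0.176 ] die [0.004  0.1457 0.0369]
```

View pics/w9.png

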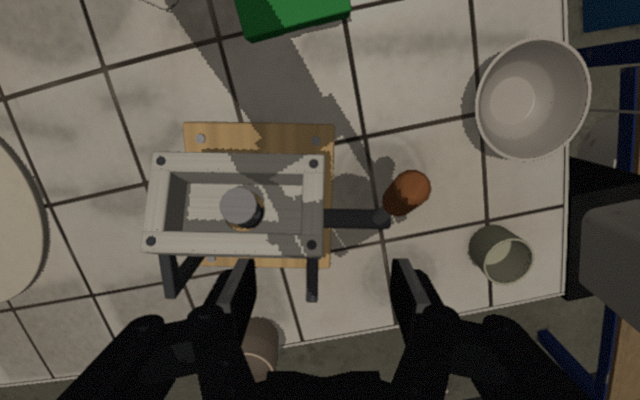

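Request:
{"fn": "send_rows", "kwargs": {"motion": [{"travel":[0.05,0.015,0.008],"roll":0},{"travel":[0.063,0.045,0.01],"roll":0},{"travel":[0.063,0.09,0.01],"roll":0},{"travel":[0.063,0.113,0.01],"roll":0},{"travel":[0.063,0.113,0.01],"roll":0}]}}

```text
clock: 34.2
tcp_pos: [0.5639, 0.3654, 0.1686]
orientation: [-88.8, -0.3, 78.1]
force: [-0.0, 0.2, 0.2]
gripper_width: 0.0639
```

Request:
{"fn": "send_rows", "kwargs": {"motion": [{"travel":[0,0,0],"roll":0},{"travel":[0,0,0],"roll":0},{"travel":[0,0,0],"roll":0},{"travel":[0,0,0],"roll":0}], "grip": 0}}

```text
clock: 34.7
tcp_pos: [0.5674, 0.3693, 0.1759]
orientation: [-89.4, -1.0, 78.1]
force: [3.7, 8.5, 0.5]
gripper_width: 0.0262
```

```bash
python3 - <<'E'
from h import *
info();r=R();print('down36',(r.T@(-D()[:,2]*.036)).round(4));print((D().T@(arm.state()['tcp_pos']-C)).round(4))
E
```

```text
t 34.7 J [ 26.3  11.8  88.1   1.1  79.9 -52.1] tcp [0.5674 0.3693 0.1759] tilt 1.14 az 108.2 x [0.205 0.979 0.017] W 0.0262 F [3.7 8.5 0.5]
down36 [-0.0004  0.031  -0.0183]
[0.0018 0.1483 0.0381]
```

Request:
{"fn": "send_rows", "kwargs": {"motion": [{"travel":[0,0.009,-0.005],"roll":0},{"travel":[0,0.018,-0.0106],"roll":0},{"travel":[0,0.026,-0.0153],"roll":0},{"travel":[0,0.03,-0.0177],"roll":0},{"travel":[0,0.03,-0.0177],"roll":0}]}}

```text
clock: 35.33
tcp_pos: [0.5844, 0.3654, 0.1458]
orientation: [-89.4, -0.9, 78.1]
force: [0.9, 5.3, 2.8]
gripper_width: 0.0262
```

```bash
python3 - <<'E'
from h import *
info();s=arm.state();print((D().T@(s['tcp_pos']-C)).round(4),(D().T@s['force']).round(1))
E
```

```text
t 35.33 J [ 25.4  14.9  87.6   1.1  77.5 -53. ] tcp [0.5844 0.3654 0.1458] tilt 1.06 az 112.7 x [0.205 0.979 0.015] W 0.0262 F [0.9 5.3 2.8]
[0.0018 0.1478 0.0033] [1.2 5.4 2.5]
```

Moved 34.8 mm so far. Now the last bit, until the stop shows in the force.

Request:
{"fn": "send_rows", "kwargs": {"motion": [{"travel":[0,0.0017,-0.001],"roll":0},{"travel":[0,0.0034,-0.002],"roll":0},{"travel":[0,0.0034,-0.002],"roll":0}]}}

```text
clock: 35.7
tcp_pos: [0.5844, 0.3654, 0.1456]
orientation: [-89.2, -0.8, 78.2]
force: [-11.0, 1.7, 15.8]
gripper_width: 0.0264
```

```bash
python3 - <<'E'
from h import *
info();s=arm.state();print((D().T@(s['tcp_pos']-C)).round(4),(D().T@s['force']).round(1))
E
```

```text
t 35.7 J [ 25.4  15.   87.4   1.2  77.7 -53.1] tcp [0.5844 0.3654 0.1456] tilt 1.17 az 124.4 x [0.205 0.979 0.014] W 0.0264 F [-11.    1.7  15.8]
[0.0017 0.1479 0.0031] [-1.7 -0.6 19.3]
```

Request:
{"fn": "send_rows", "kwargs": {"motion": [{"travel":[0,0.001,-0.0006],"roll":0},{"travel":[0,0.001,-0.0006],"roll":0}]}}

```text
clock: 35.95
tcp_pos: [0.5845, 0.3654, 0.1455]
orientation: [-89.1, -0.8, 78.2]
force: [-13.4, 1.7, 19.8]
gripper_width: 0.0265
```

Request:
{"fn": "send_rows", "kwargs": {"motion": [{"travel":[0,0,0],"roll":0},{"travel":[0,-0.003,0.002],"roll":0},{"travel":[0,-0.003,0.002],"roll":0}], "grip": 0.75}}

```text
clock: 36.33
tcp_pos: [0.5834, 0.3632, 0.1411]
orientation: [-89.2, -0.6, 78.2]
force: [0.7, -0.9, 0.0]
gripper_width: 0.0638
```

Request:
{"fn": "send_rows", "kwargs": {"motion": [{"travel":[0,-0.03,0],"roll":0},{"travel":[0,-0.08,0],"roll":0},{"travel":[0,-0.13,0],"roll":0},{"travel":[-0.03,-0.15,0],"roll":0},{"travel":[-0.06,-0.15,0],"roll":0}]}}

```text
clock: 36.95
tcp_pos: [0.5738, 0.3025, 0.2934]
orientation: [-89.4, -0.7, 78.2]
force: [-0.3, -0.6, 0.2]
gripper_width: 0.0641
```

```bash
python3 - <<'E'
from h import *
info();E0=np.array(arm.calibration('wrist')['extrinsics']);snap('wrist','w10');snap('top','top10');snap('side','s10')
for c in ['wrist','side','top']:
  for q in ['knockout_grip','block_center','bat','cylinder_pot','tumbler_pot']:
    for r in arm.place_of(c,q)[:3]:
        p=toworld(c,r['xyz'],E0 if c=='wrist' else None); print(c,q,round(r['p'],2),p.round(4),(D().T@(p-C)).round(4) if q[0]=='k' else '')
for q,z in(('down',.034),('up',.07)): print(q,proj('wrist',[dp(.002,.146,z)],E0),proj('top',[dp(.002,.146,z)]))
E
```

```text
t 36.95 J [ 20.8   4.5  84.9   0.9  90.6 -57.4] tcp [0.5738 0.3025 0.2934] tilt 0.92 az 119.1 x [0.205 0.979 0.012] W 0.0641 F [-0.3 -0.6  0.2]
wrist knockout_grip 0.98 [0.5855 0.3618 0.1455] [0.0032 0.1445 0.0021]
wrist tumbler_pot 0.62 [ 8.089e-01  1.459e-01 -3.000e-04] 
side knockout_grip 0.62 [0.5843 0.3645 0.1444] [0.0012 0.1469 0.0021]
side block_center 0.88 [ 0.5112 -0.2487  0.0264] 
side block_center 0.66 [0.297  0.4499 0.0166] 
side block_center 0.6 [0.3746 0.3079 0.0131] 
side bat 0.98 [ 0.513  -0.2464  0.0012] 
side cylinder_pot 0.79 [ 0.8012 -0.0378 -0.0033] 
side tumbler_pot 0.82 [ 0.8041  0.1513 -0.0012] 
side tumbler_pot 0.64 [ 0.5135 -0.2513  0.0024] 
top block_center 0.86 [0.3001 0.4519 0.02  ] 
top block_center 0.67 [ 0.5143 -0.2446  0.0309] 
top bat 0.88 [ 0.5181 -0.2494 -0.0024] 
top cylinder_pot 0.56 [ 0.806  -0.0346 -0.001 ] 
top tumbler_pot 0.96 [ 0.8086  0.1483 -0.0021] 
top tumbler_pot 0.56 [ 0.5187 -0.2476 -0.0033] 
down [[396.37082468 176.77898396]] [[227.57851626 192.8494955 ]]
up [[407.6258989  162.74553955]] [[224.11282302 197.83307239]]
```

View pics/w10.png

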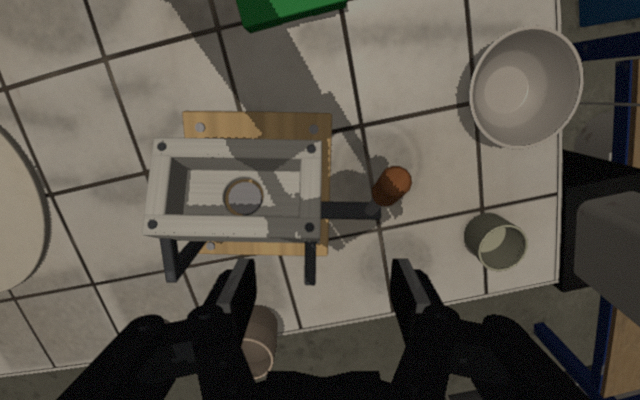

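View pics/s10.png

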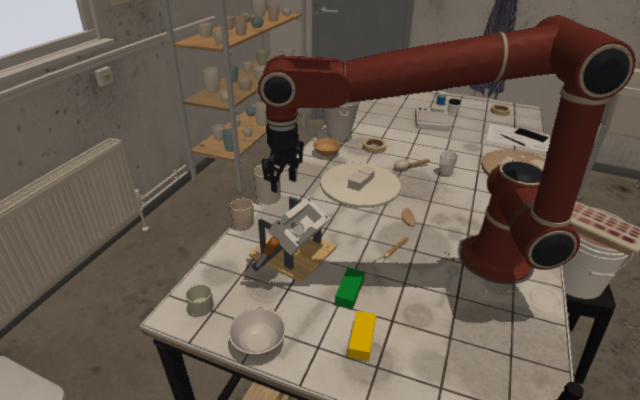

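The wrist view shows the rod withdrawn from the mould-floor hole (243,197) and the handle top at about (398,178), matching the fully-down prediction (396,177). In the side view the block sits mid-bat at (361,178) and both pots still stand. Handing in.

```bash
python3 - <<'E'
from h import *
info();print(arm.finish_job())
E
```

```text
t 37.85 J [ 20.9   4.7  85.1   0.9  90.6 -57.3] tcp [0.5727 0.3028 0.2902] tilt 1.01 az 135.7 x [0.205 0.979 0.009] W 0.0641 F [ 0.6 -0.4  0.4]
the job is handed in; nothing more can be done
None
```

The job is handed in after 37.9 s of the 64 s allowed. The block lies flat on the bat, the handle is back down, and the pots stand where they were. `finish_job` gives no verdict.

**What I did**
1. **Leaning the tool:** the moves only allow a turn about the tool's own axis. I got the 29° lean by pushing past the arm's outer reach limit, and took it out again at the inner limit.
2. **Raising the handle:** I gripped it and lifted it to its upper stop, about 34 mm, where the force rose to 26 N with no further motion.
3. **Moving the block:** I gripped it across its 52 mm width, drew it out along the mould's axis and levelled it to about 1°. I set it down gently, with 18 N at contact, groove on top.
4. **Lowering the handle:** I gripped it and pushed it down 35 mm to its lower stop, where it held against about 19 N and later about 24 N.

**Last checks**
- **Block position:** it lies about 4 mm or less from the bat's centre by most estimates. One side-camera reading gave 6 mm. A rough left–right edge estimate of the bat's centre from the wrist picture was about 15 mm off the other estimates, so I did not use it.
- **Handle:** it is down, and the rod no longer shows in the mould floor. The measured travel was 35 mm against the nominal 36 mm, which I put down to give in the arm and the unknown start of 0 to 4 mm.
- **Pots:** both measure where they were, within the few millimetres of detection error (the tumbler differed by up to 5 mm between readings).
- **Wrist force:** I read it only at the end of each move. The highest value was about 76 N, once, when the arm ran into its reach limit in free air. That is below the 120 N limit.

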